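Fit a hot-air nozzle in the lever clamp and set the clamp screw a quarter turn off tight

ROBOT

A 7-joint arm with a two-finger parallel gripper is mounted at the origin on the work surface. World frame = base frame: x ahead of the robot, y to its left, z up, the work surface at z = 0. Lengths are in m, angles in rad, forces in N, time in s.
With the tool pointing down it reaches from about 0.4 to 0.85 m from the base axis. Payload 4.4 kg.
Tool frame: the origin (TCP) lies at the very end of the fingers, on their centre line; the grasp point (between the pads) lies 19 mm behind it; z points along the fingers, y is the direction in which the jaws open and shut (so a half turn about z gives the same grasp; the last joint's range is limited). The gripper opens to 94 mm and grips with 3 to 60 N. Pads are 16 mm wide; open, the fingers measure 119 mm over their backs; the gripper's body (75 mm by 177 mm) begins 78 mm behind the grasp point.
Start: joints at [1.068, 0.628, 0.038, 1.517, -0.027, 0.996, -0.02], TCP at [0.275, -0.589, 0.205] pointing down, gripper open.
Joint ranges: [-3.06, 3.06], [-0.37, 2.12], [-1.25, 1.32], [0.18, 2.47], [-1.1, 4.24], [0.23, 1.98], [-2.94, 2.94]. Speed limits (rad/s): [2.57, 2.57, 3.14, 3.14, 3.14, 3.14, 3.14].

INTERFACE

Orientations are given as a 3x3 rotation matrix whose columns are the frame's x, y, z axes.
In Python, from station import get_obs, get_image, camera_model, sign_off gives the robot as it stands.
- The arm moves only by the tool drive_tool, never from a script. Its argument "increments" is a list that holds one entry, the list of rows, each a list of 5 numbers: the gripper command: -1 is shut, 1 is fully open, values between are in proportion, then the shift along the tool's x, y, z in units of 0.1 m (1.0 is 0.1 m), then the turn about the tool's z in units of 180 degrees (1.0 is 180 degrees). A call has 1 to 8 rows; each row is the pose to reach, as a shift and turn from the pose commanded when the call began, along the tool's axes at that moment, turning the shorter way round; what a row does not reach only later rows make up. A row lasts 1/10 s, in which the tool goes at most 50 mm and 8.59 degrees, less where a joint would pass 70% of its speed; a pose out of reach is approached as far as the arm can. A call with a number of a shift or a turn outside -1 to 1 is refused whole. A call with a gripper value outside its range is refused whole. The fingers move at their own pace and stop on an object; the grip force is fixed at half the most. Time passes only in rows, so rows that repeat a pose let the fingers close. It gives the time, the measured TCP pose, the force and the opening at its end, in the units of the state.
- get_obs(): the state, without advancing time (a new reading comes with each control period).
- get_image(name): name is "side" or "top"; returns (picture, depth): 420x560x3 uint8, red, green, blue; 420x560 float32, m along the optical axis (not along the pixel's ray), 0 where there is no reading.
- camera_model(name): a dict with "mtx" (3x3 intrinsics, pixels), "extrinsics" (4x4, takes a point from world to camera coordinates). Camera axes: x right, y down, z forward; pixel columns grow to the right and rows downward; lengths in m; the calibration is good to about 2 mm. A picture is of the moment at which its call begins. camera_model takes no time and is no camera call.
- sign_off(): hands the job in, once; it reports no verdict.
The state is a dict: "time_s": time; "joints": joint angles; "joint_velocities": joint speeds; "joint_torque": joint torques, N m; "tool_pos": TCP position; "eef_rot": TCP orientation; "contact_force": force on the tool from outside, world axes, zero at the start; "wrist_torque": the same for the moment, N m; "opening": opening from 0.0 (shut) to 1.0 (fully open).
Only numpy, scipy, OpenCV 4.12 (cv2) and the standard library are available. Lean on these libraries where they do the work, as an engineer would, in place of code of your own. Each camera call takes 0.05 s, during which the arm holds its last target.

TASK

Take the tall round-barrelled hot-air nozzle from the rack, lower it narrow end first into the round socket of the clamp stand, and let go of it once its flange is flush on the stand, leaving the other two nozzles in their places in the rack. Then turn the stand's thumbscrew clockwise until it seats, and back it off a quarter turn so that the nozzle can still be swivelled. Finish there, still gripping the thumbscrew's wing at that setting: do not let go of it at the end.

Things in the scene. Friction and masses are not known exactly. Their poses are not given: they have to be found in the camera images.
- nozzle: The nozzle to fit: plain steel, 74 mm tall, about 90 g, hanging upright by its flange in a rack hole. Origin: centre of its bottom end, z up its axis. From the bottom: a 30 mm long taper, 14 mm across widening to 24 mm; a round flange 36 mm across, 4 mm thick, underside at 30 mm; a plain round barrel to grip, 24 mm across, 34 to 74 mm. The other two have a square barrel and a much shorter one.
- nozzle_flange (a point): Centre of the underside of the nozzle's flange, on its axis, 30 mm above the nozzle's origin.
- nozzle_square: Another nozzle in the rack, to be left alone: steel, its barrel a square 26 x 26 mm post 40 mm tall above the flange, 74 mm tall in all. Origin at the centre of the bottom of its foot.
- nozzle_short: Another nozzle in the rack, to be left alone: steel, its round barrel 24 mm across but only 14 mm tall above the flange, 48 mm tall in all. Origin at the centre of the bottom of its foot.
- rack: Grey plastic nozzle rack, a fixed block 70 mm (its x) by 190 mm (its y) and 45 mm high, origin at the centre of its underside. Three 28 mm holes through its top, in a row along its y at -60, 0 and +60 mm; which nozzle is in which hole varies.
- stand: Fixed clamp stand: aluminium block 50 mm high on a steel foot plate 100 mm (its x) by 210 mm (its y), 6 mm thick. Origin: centre of its underside. Its wider end at +y (70 mm wide) has the round socket, its narrower end at -y (46 mm wide) the thumbscrew, each 55 mm from the origin along y. A dark slit and a pivot pin lie on its top between them.
- socket_mouth (a point): Centre of the socket's mouth on the stand's flat top, 50 mm above the bench. The socket is an upright round hole 26 mm across and 42 mm deep; the nozzle's foot drops into it with 1 mm of play all round at the top of the taper until its flange rests flush on the stand's top.
- thumbscrew (a joint): Angle of the thumbscrew about its upright axis, rad: 0 is seated (hard stop), negative is backed off, down to -2.6. Clockwise from above raises it. It starts between -1.4 and -0.6 and stays where left (friction 0.06 N m). Seated, the wing lies in line with the stand's length (its y axis); a quarter turn off (-1.57) it lies across. It does not rise or sink.
- screw_grip (a point): Middle of the thumbscrew's wing, on its axis, 78 mm above the bench. The wing is an upright black plastic bar 46 mm long, 10 mm thick, 30 mm tall (63 to 93 mm above the bench), its short stem on a boss 26 mm across whose top is at 53 mm. Axes turn with the wing: y along its length, x across its thickness, z up.
There are look-alikes about, which are no part of the job. Leave any green look-alike of the stand alone.

How it is judged:
On the way, in this order (a step that is already met when the one before it is completed fails the run):
1. the nozzle is lowered into the socket in the hand: its flange within 12 mm of the stand's top and the fingers still on it (horizontal distance between nozzle_flange and socket_mouth below 0.008 m and z of nozzle_flange in the frame of stand between 0.047 and 0.062 m and contact force between the fingers and nozzle above 1 N), for 0.02 s.
2. the nozzle stands flush in the socket, let go, with the thumbscrew still slack (horizontal distance between nozzle_flange and socket_mouth below 0.005 m and z of nozzle_flange in the frame of stand between 0.047 and 0.0535 m and angle between nozzle's own z axis and vertical below 0.1 rad and contact force between the fingers and nozzle below 0.1 N and value of joint thumbscrew below -0.3 rad), for 0.1 s.
3. the thumbscrew is turned clockwise until it seats (within 0.09 rad), the nozzle still flush (horizontal distance between nozzle_flange and socket_mouth below 0.005 m and z of nozzle_flange in the frame of stand between 0.047 and 0.0535 m and angle between nozzle's own z axis and vertical below 0.1 rad and value of joint thumbscrew above -0.09 rad), for 0.1 s.
At the end, for the whole second after the job is handed in: Nozzle upright in the socket, flange flush on the stand (3.5 mm in height, 5 mm off centre, 0.1 rad tilt), fingers off it; thumbscrew at rest a quarter turn back from its seat (1.571 rad, give or take 0.22), its wing still gripped (over 2 N, grasp within 40 mm of its middle) (horizontal distance between nozzle_flange and socket_mouth below 0.005 m and z of nozzle_flange in the frame of stand between 0.047 and 0.0535 m and angle between nozzle's own z axis and vertical below 0.1 rad and contact force between the fingers and thumbscrew above 2 N and distance between the grasp point and screw_grip below 0.04 m and value of joint thumbscrew between -1.791 and -1.351 rad and velocity of joint thumbscrew between -0.1 and 0.1 rad/s and contact force between the fingers and nozzle below 0.1 N); the arm keeps its last pose, push and grip.
It fails at once if the square nozzle in the rack is shifted by more than 15 mm or tipped (distance of nozzle_square from where it was at the start of the episode above 0.015 m or angle between nozzle_square's own z axis and vertical above 0.35 rad).
It fails at once if the short nozzle in the rack is shifted by more than 15 mm or tipped (distance of nozzle_short from where it was at the start of the episode above 0.015 m or angle between nozzle_short's own z axis and vertical above 0.35 rad).
It also fails if it takes over 58 s, if anything falls off the work surface, if the arm or the gripper's body presses on something with over 40 N, if the wrist force passes 120 N, or if a joint passes its speed limit or range.

## Working session

There is one attempt and no reset: what is moved stays moved. The work goes in short steps, Python scripts to look and compute and a tool call to move; the robot and the scene stay as the last step left them, time stands still between calls to the robot, and variables do not carry over. Pictures are saved under pics/ and viewed, and the job is handed in when it is done.

Besides the shell and the picture viewer there is one more tool, called after "Request:" by a JSON object that holds its "api" and its "payload", one argument or row to a line. drive_tool: Moves the arm, as the interface text tells. Its arguments: {"type":"object","properties":{"increments":{"type":"array"}},"required":["increments"]}

```bash
mkdir -p pics; ls; python3 - <<'E'
from station import *
import cv2,numpy as np
o=get_obs();print({k:np.round(v,3) for k,v in o.items()})
for n in("side","top"):
    p,d=get_image(n);cv2.imwrite(f"pics/{n}0.png",p[:,:,::-1]);np.savez(f"{n}0.npz",p=p,d=d)
    m=camera_model(n);print(n,np.round(m["mtx"],1),np.round(m["extrinsics"],3))
E
```

```text
pics
{'time_s': np.float64(0.0), 'joints': array([ 1.068,  0.629,  0.038,  1.518, -0.027,  0.996, -0.02 ]), 'joint_velocities': array([-0.001, -0.001,  0.001, -0.001,  0.   , -0.001,  0.   ]), 'joint_torque': array([ 0.0000e+00, -5.4971e+01,  1.1440e+00, -1.8663e+01, -5.2000e-02,
        2.4000e-02,  0.0000e+00]), 'tool_pos': array([ 0.275, -0.588,  0.205]), 'eef_rot': array([[ 0.906,  0.423, -0.001],
       [ 0.423, -0.906,  0.002],
       [-0.   , -0.002, -1.   ]]), 'contact_force': array([ 0.191, -0.175,  0.107]), 'wrist_torque': array([-0.035,  0.014,  0.022]), 'opening': np.float64(0.996)}
side [[499.7   0.  275.3]
 [  0.  499.7 209.4]
 [  0.    0.    1. ]] [[-0.988 -0.155  0.006  0.391]
 [-0.121  0.748 -0.652  0.108]
 [ 0.097 -0.645 -0.758  1.127]
 [ 0.     0.     0.     1.   ]]
top [[455.5   0.  274. ]
 [  0.  455.5 213.1]
 [  0.    0.    1. ]] [[ 0.024 -0.999 -0.032  0.009]
 [-0.984 -0.018 -0.177  0.433]
 [ 0.176  0.035 -0.984  0.972]
 [ 0.     0.     0.     1.   ]]
```

View pics/side0.png

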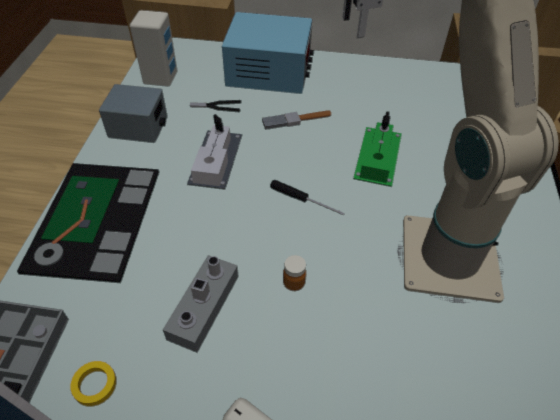

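View pics/top0.png

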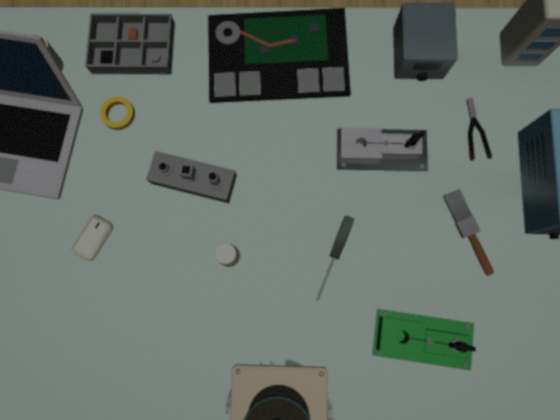

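```bash
python3 - <<'E'
import cv2,numpy as np
s=cv2.imread("pics/side0.png");t=cv2.imread("pics/top0.png")
a=cv2.resize(s[240:350,155:245],None,fx=4,fy=4,interpolation=2);b=cv2.resize(s[105:190,180:250],None,fx=5,fy=5,interpolation=2)
c=cv2.resize(t[145:205,140:240],None,fx=4,fy=4,interpolation=2);d=cv2.resize(t[120:175,330:435],None,fx=4,fy=4,interpolation=2)
def pad(i,h,w):
    o=np.zeros((h,w,3),np.uint8);o[:i.shape[0],:i.shape[1]]=i;return o
cv2.imwrite("pics/c1.png",np.hstack([pad(a,440,360),pad(b,440,360)]))
e=np.vstack([pad(c,240,430),pad(d,230,430)]);e=cv2.convertScaleAbs(e,alpha=1.8)
cv2.imwrite("pics/c2.png",e)
E
```

```text
(no output)
```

View pics/c1.png

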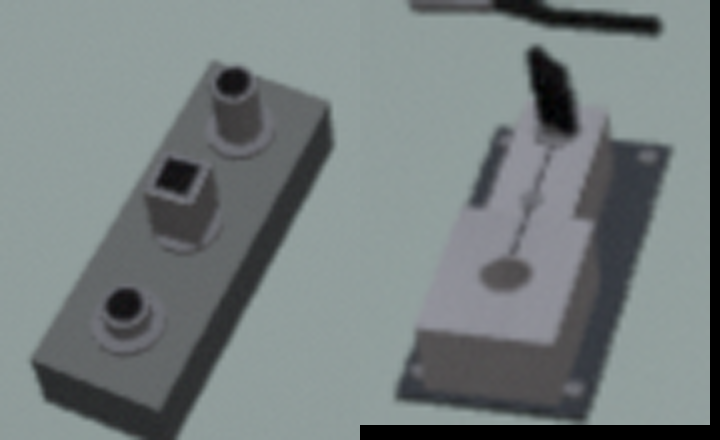

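View pics/c2.png

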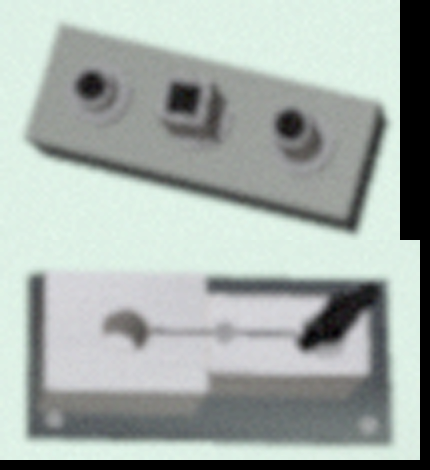

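The rack nozzles in the side view are tall round at (213,261), square at (200,287) and short round at (186,318). The first fits: it has a round, tall barrel. In the top view it is at (213,177). The grey stand at side (215,155) / top (382,148) is the one meant, and the green one at side (378,155) is the look-alike. Next I'll measure positions.

```bash
cat > h.py <<'E'
import numpy as np,cv2
from station import *
def P(n):
    m=camera_model(n);return m["mtx"],m["extrinsics"]
def tri(us,ut):
    Ps=[P(n)[0]@P(n)[1][:3] for n in("side","top")]
    X=cv2.triangulatePoints(Ps[0],Ps[1],np.array(us,float).reshape(2,1),np.array(ut,float).reshape(2,1))[:,0]
    X=X[:3]/X[3]
    r=[]
    for p,u in zip(Ps,(us,ut)):
        q=p@np.r_[X,1];r.append(np.round(q[:2]/q[2]-u,2))
    return np.round(X,4),r
def cloud(n,d):
    K,E=P(n);v,u=np.mgrid[:d.shape[0],:d.shape[1]]
    c=np.stack([(u-K[0,2])/K[0,0]*d,(v-K[1,2])/K[1,1]*d,d],-1)
    return (c-E[:3,3])@E[:3,:3]
def plane(n,u,z):
    K,E=P(n);r=E[:3,:3].T@np.linalg.solve(K,[u[0],u[1],1]);o=-E[:3,:3].T@E[:3,3]
    return o+r*(z-o[2])/r[2]
def proj(n,X):
    K,E=P(n);q=(K@(E[:3,:3]@np.asarray(X).T+E[:3,3:])).T;return q[:,:2]/q[:,2:]
E
python3 - <<'E'
from h import *
print("noz top",tri((213.0,260.2),(212.4,176.4)))
print("sq top",tri((155+177/4,240+177/4),(140+184/4,145+100/4)))
print("short top",tri((155+125/4,240+305/4),(140+91/4,145+86/4)))
for n in("side","top"):
    z=np.load(n+"0.npz");c=cloud(n,z["d"])
    m=(z["d"]>0)&(c[...,0]>.3)&(c[...,0]<.8)
    for nm,(u0,u1,v0,v1) in {"rack":((155,245,240,350) if n=="side" else (140,240,145,205)),"stand":((180,250,105,190) if n=="side" else (330,435,120,175))}.items():
        q=c[v0:v1,u0:u1][m[v0:v1,u0:u1]]
        h,e=np.histogram(q[:,2],bins=np.arange(-.01,.12,.004));print(n,nm,dict(zip(np.round(e,3).tolist(),h.tolist())))
        lo,hi=(.038,.05) if nm=="rack" else (.042,.057)
        t=q[(q[:,2]>lo)&(q[:,2]<hi)]
        r=cv2.minAreaRect(t[:,:2].astype(np.float32)*1000);print(r,cv2.boxPoints(r).round(1).tolist(),np.median(t[:,2]))
        if nm=="stand":
            w=q[(q[:,2]>.068)];print("wing",len(w),w.mean(0),cv2.minAreaRect(w[:,:2].astype(np.float32)*1000))
        else:
            w=q[(q[:,2]>.083)];print("tops",len(w),w.mean(0))
E
```

```text
noz top (array([0.501 , 0.151 , 0.0877]), [array([-0.36, -0.11]), array([-0.01,  0.43])])
sq top (array([0.5148, 0.2094, 0.0856]), [array([-0.44, -0.14]), array([-0.01,  0.5 ])])
short top (array([0.5285, 0.2681, 0.0604]), [array([-0.66, -0.21]), array([-0.02,  0.72])])
side rack {-0.01: 1, -0.006: 830, -0.002: 4656, 0.002: 726, 0.006: 81, 0.01: 69, 0.014: 76, 0.018: 81, 0.022: 87, 0.026: 82, 0.03: 67, 0.034: 83, 0.038: 169, 0.042: 1454, 0.046: 662, 0.05: 100, 0.054: 40, 0.058: 69, 0.062: 110, 0.066: 34, 0.07: 30, 0.074: 34, 0.078: 30, 0.082: 40, 0.086: 176, 0.09: 77, 0.094: 0, 0.098: 0, 0.102: 0, 0.106: 0, 0.11: 0, 0.114: 0}
((513.234375, 210.6116943359375), (192.36477661132812, 72.22317504882812), 76.79839324951172) [[456.1000061035156, 125.19999694824219], [526.4000244140625, 108.69999694824219], [570.4000244140625, 296.0], [500.0, 312.5]] 0.04490484445339261
tops 282 [0.50777253 0.19154247 0.08864931]
side stand {-0.01: 2, -0.006: 389, -0.002: 2470, 0.002: 893, 0.006: 432, 0.01: 126, 0.014: 53, 0.018: 53, 0.022: 50, 0.026: 47, 0.03: 66, 0.034: 55, 0.038: 65, 0.042: 70, 0.046: 482
[... 1365 characters left out ...]
 0.018: 59, 0.022: 59, 0.026: 52, 0.03: 44, 0.034: 49, 0.038: 60, 0.042: 86, 0.046: 851, 0.05: 894, 0.054: 36, 0.058: 0, 0.062: 0, 0.066: 9, 0.07: 7, 0.074: 12, 0.078: 6, 0.082: 5, 0.086: 24, 0.09: 79, 0.094: 25, 0.098: 0, 0.102: 0, 0.106: 0, 0.11: 0, 0.114: 0}
((594.7544555664062, -217.39666748046875), (180.71693420410156, 72.61785125732422), 89.84805297851562) [[558.2000122070312, -307.70001220703125], [630.7999877929688, -307.8999938964844], [631.2999877929688, -127.0999984741211], [558.7000122070312, -126.9000015258789]] 0.049994652522921054
wing 162 [ 0.59104227 -0.2799529   0.08863856] ((593.4517211914062, -281.6333923339844), (19.098804473876953, 45.63691329956055), 50.90336227416992)
```

```bash
python3 - <<'E'
from h import *
out=[]
for z,x0,x1,y0,y1 in((.05,.53,.66,-.345,-.105),(.006,.53,.66,-.345,-.105)):
    row=[]
    for n in("side","top"):
        img=np.load(n+"0.npz")["p"][:,:,::-1].copy()
        s=.0006
        # image: rows = x descending, cols = y descending
        H,W=int((x1-x0)/s),int((y0-y1)/-s)
        corners=np.array([[x1,y1,z],[x1,y0,z],[x0,y0,z],[x0,y1,z]])
        M=cv2.getPerspectiveTransform(proj(n,corners).astype(np.float32),np.array([[0,0],[W,0],[W,H],[0,H]],np.float32))
        w=cv2.convertScaleAbs(cv2.warpPerspective(img,M,(W,H),flags=cv2.INTER_CUBIC),alpha=1.5)
        for k in range(1,24):
            y=y1-k*.01;cv2.line(w,(int((y1-y)/s),0),(int((y1-y)/s),3 if k%5 else 10),(0,0,255),1)
        for k in range(1,13):
            x=x1-k*.01;cv2.line(w,(0,int((x1-x)/s)),(3 if k%5 else 10,int((x1-x)/s)),(0,0,255),1)
        row.append(w)
    out.append(np.hstack(row))
cv2.imwrite("pics/rect.png",np.vstack(out))
E
```

```text
(no output)
```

View pics/rect.png

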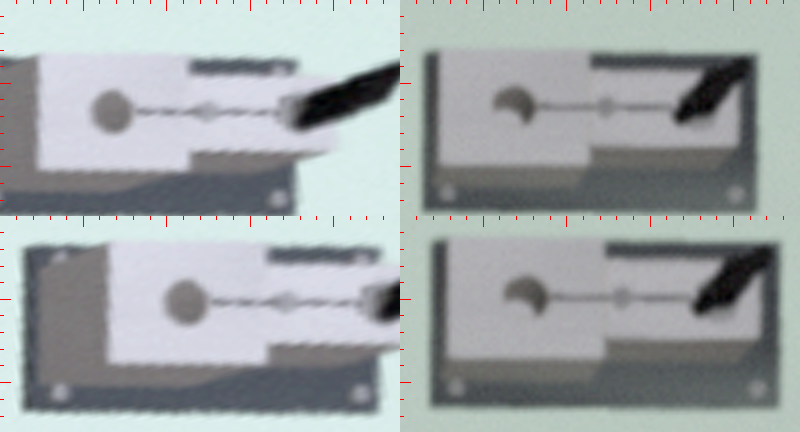

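The rectified view puts the socket at about (0.594, -0.1725) and the screw at about (0.593, -0.282). The wing is about 0.75 rad backed off, and the tall nozzle is at about (0.501, 0.152). I'll move over to the rack.

Request:
{"api": "drive_tool", "payload": {
  "increments": [
    [[1, 0.43, -0.48, 0, 0], [1, 0.86, -0.96, 0, 0], [1, 0.86, -0.96, 0, 0]]
  ]
}}

```text
time_s: 0.4
tool_pos: [0.3135, -0.4612, 0.2049]
eef_rot: [[0.905, 0.426, -0.0], [0.426, -0.905, 0.003], [0.001, -0.003, -1.0]]
contact_force: [1.0, 0.6, -0.3]
opening: 0.999
```

Request:
{"api": "drive_tool", "payload": {
  "increments": [
    [[1, 0.43, -0.48, 0, 0], [1, 0.86, -0.96, 0, 0], [1, 0.86, -0.96, 0, 0]]
  ]
}}

```text
time_s: 0.7
tool_pos: [0.3504, -0.3379, 0.2052]
eef_rot: [[0.905, 0.426, -0.0], [0.426, -0.905, 0.002], [0.001, -0.002, -1.0]]
contact_force: [-0.0, -0.3, 0.5]
opening: 0.999
```

Request:
{"api": "drive_tool", "payload": {
  "increments": [
    [[1, 0.43, -0.48, 0, 0], [1, 0.86, -0.96, 0, 0], [1, 0.86, -0.96, 0, 0]]
  ]
}}

```text
time_s: 1.0
tool_pos: [0.3874, -0.2149, 0.2053]
eef_rot: [[0.905, 0.426, -0.0], [0.426, -0.905, 0.002], [0.0, -0.002, -1.0]]
contact_force: [0.9, -0.3, 0.8]
opening: 0.999
```

Request:
{"api": "drive_tool", "payload": {
  "increments": [
    [[1, 0.43, -0.48, 0, 0], [1, 0.86, -0.96, 0, 0], [1, 0.86, -0.96, 0, 0]]
  ]
}}

```text
time_s: 1.3
tool_pos: [0.4249, -0.0916, 0.2054]
eef_rot: [[0.904, 0.427, 0.0], [0.427, -0.904, 0.001], [0.001, -0.001, -1.0]]
contact_force: [0.5, 0.1, 0.8]
opening: 1.001
```

Request:
{"api": "drive_tool", "payload": {
  "increments": [
    [[1, 0.43, -0.47, 0, 0], [1, 0.86, -0.94, 0, 0], [1, 0.86, -0.94, 0, 0]]
  ]
}}

```text
time_s: 1.6
tool_pos: [0.4631, 0.0305, 0.2054]
eef_rot: [[0.904, 0.427, 0.001], [0.427, -0.904, 0.002], [0.001, -0.001, -1.0]]
contact_force: [0.8, -0.5, 0.9]
opening: 1.0
```

Request:
{"api": "drive_tool", "payload": {
  "increments": [
    [[1, 0.43, -0.47, 0, -0.047], [1, 0.87, -0.94, 0, -0.095], [1, 0.87, -0.94, 0, -0.143], [1, 0.87, -0.94, 0, -0.19], [1, 0.87, -0.94, 0, -0.238], [1, 0.87, -0.94, 0, -0.286], [1, 0.87, -0.94, 0, -0.286], [1, 0.87, -0.94, 0, -0.286]]
  ]
}}

```text
time_s: 2.4
tool_pos: [0.5014, 0.1478, 0.2053]
eef_rot: [[0.237, 0.971, -0.0], [0.971, -0.237, -0.0], [-0.0, -0.0, -1.0]]
contact_force: [0.2, -0.4, 0.6]
opening: 0.999
```

```bash
cat > snap.py <<'E'
import sys
from h import *
tag=sys.argv[1]
o=get_obs();print(o["time_s"],o["tool_pos"].round(4),o["eef_rot"].round(3).tolist(),o["joints"].round(2),o["opening"])
for n in("side","top"):
    p,d=get_image(n);np.savez(f"{n}{tag}.npz",p=p,d=d);cv2.imwrite(f"pics/{n}{tag}.png",cv2.convertScaleAbs(p[:,:,::-1],alpha=1.4))
E
python3 snap.py 1
```

```text
2.4 [0.5014 0.1478 0.2053] [[0.237, 0.971, -0.0], [0.971, -0.237, -0.0], [-0.0, -0.0, -1.0]] [-0.13  0.46 -0.31  1.86  0.18  0.84 -0.76] 0.9989069238399941
```

```bash
python3 - <<'E'
import cv2,numpy as np
a=cv2.imread("pics/side1.png")[180:355,120:300];b=cv2.imread("pics/top1.png")[100:275,120:300]
cv2.imwrite("pics/c3.png",cv2.resize(np.hstack([a,b]),None,fx=2.2,fy=2.2,interpolation=2))
E
```

```text
(no output)
```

View pics/c3.png

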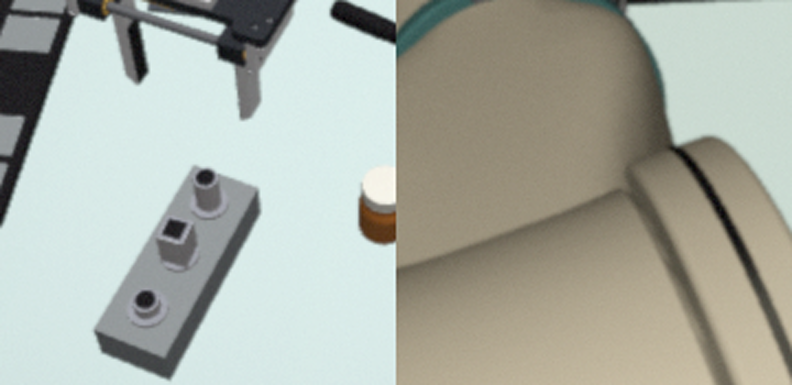

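```bash
python3 - <<'E'
from h import *
o=get_obs();T=o["tool_pos"];R=o["eef_rot"]
pts=[]
for s in(-1,1):
  for dx in(-.008,.008):
    for dy in (.047,.0595): pts.append(T+R@[dx,s*dy,0])
q=proj("side",np.array(pts));print(q.round(1))
img=cv2.imread("pics/side1.png")
c=cv2.resize(img[170:250,150:250],None,fx=8,fy=8,interpolation=2)
for u in q: cv2.circle(c,tuple(((u+.5-[150,170])*8).astype(int).tolist()),3,(0,0,255),-1)
cv2.imwrite("pics/c4.png",c)
E
```

```text
[[231.9 226.6]
 [238.1 228.7]
 [228.1 232.9]
 [234.3 235.1]
 [186.9 211.5]
 [181.1 209.6]
 [182.7 217.5]
 [176.8 215.5]]
```

View pics/c4.png

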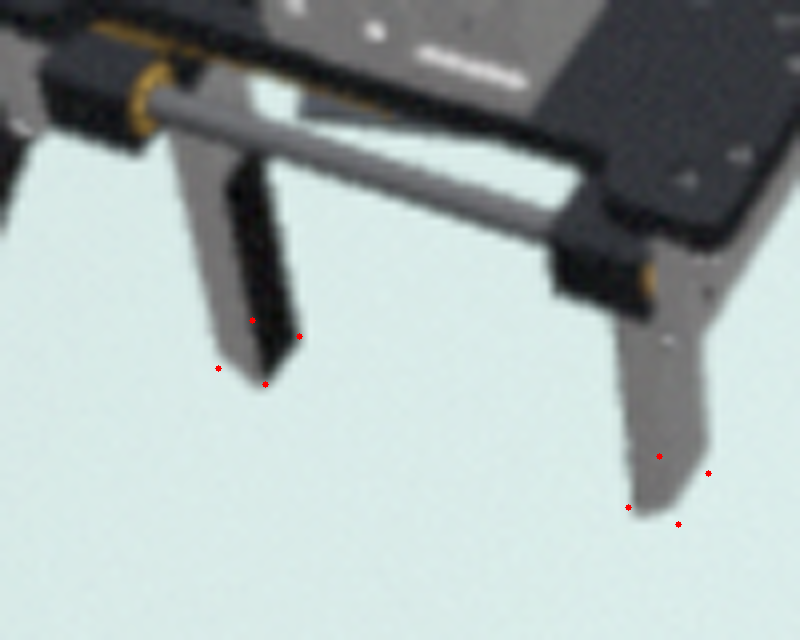

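```bash
python3 - <<'E'
from h import *
print(plane("side",(213,260.2),.089),plane("side",(212.75,260.0),.089),plane("top",(212.4,176.4),.089))
print(plane("side",(180+147/5-.4,105+274/5-.4),.05))
E
```

```text
[0.49991194 0.1519881  0.089     ] [0.50052576 0.15158991 0.089     ] [0.50164248 0.15076086 0.089     ]
[ 0.59200926 -0.17256914  0.05      ]
```

Request:
{"api": "drive_tool", "payload": {
  "increments": [
    [[1, 0.04, -0.024, 0.3, 0], [1, 0.04, -0.024, 0.6, 0], [1, 0.04, -0.024, 0.9, 0], [1, 0.04, -0.024, 0.9, 0]]
  ]
}}

```text
time_s: 2.9
tool_pos: [0.4974, 0.1514, 0.1125]
eef_rot: [[0.234, 0.972, -0.007], [0.972, -0.234, -0.003], [-0.004, -0.006, -1.0]]
contact_force: [-1.3, 0.0, 0.1]
opening: 1.0
```

Request:
{"api": "drive_tool", "payload": {
  "increments": [
    [[1, 0, 0, 0.2, 0], [1, 0, 0, 0.4, 0], [1, 0, 0, 0.59, 0], [1, 0, 0, 0.59, 0], [1, 0, 0, 0.59, 0]]
  ]
}}

```text
time_s: 3.4
tool_pos: [0.5008, 0.1528, 0.0576]
eef_rot: [[0.234, 0.972, 0.001], [0.972, -0.234, 0.0], [0.001, 0.001, -1.0]]
contact_force: [0.5, 0.5, 0.6]
opening: 0.998
```

```bash
python3 snap.py 2; python3 - <<'E'
import cv2,numpy as np
a=cv2.imread("pics/side2.png")[220:350,140:280]
cv2.imwrite("pics/c5.png",cv2.resize(a,None,fx=4,fy=4,interpolation=2))
E
```

```text
3.4 [0.5008 0.1528 0.0576] [[0.234, 0.972, 0.001], [0.972, -0.234, 0.0], [0.001, 0.001, -1.0]] [-0.21  0.68 -0.22  1.99  0.29  0.5  -0.87] 0.9983343376560397
```

View pics/c5.png

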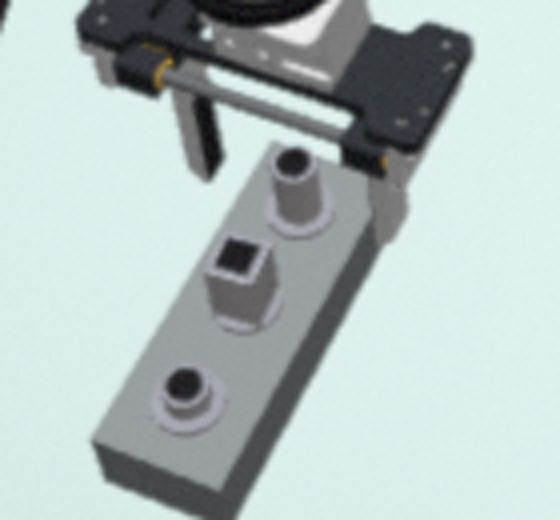

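The open fingers straddle the round nozzle: tips at crop (205,175) and (385,240), nozzle top at (293,163). Now close.

Request:
{"api": "drive_tool", "payload": {
  "increments": [
    [[-1, 0, 0, 0, 0], [-1, 0, 0, 0, 0], [-1, 0, 0, 0, 0], [-1, 0, 0, 0, 0], [-1, 0, 0, 0, 0], [-1, 0, 0, 0, 0], [-1, 0, 0, 0, 0], [-1, 0, 0, 0, 0]]
  ]
}}

```text
time_s: 4.3
tool_pos: [0.5, 0.1525, 0.0564]
eef_rot: [[0.233, 0.972, -0.0], [0.972, -0.233, -0.0], [-0.0, -0.0, -1.0]]
contact_force: [0.4, -0.1, 0.4]
opening: 0.357
```

Request:
{"api": "drive_tool", "payload": {
  "increments": [
    [[-1, 0, 0, -0.1, 0], [-1, 0, 0, -0.3, 0], [-1, 0, 0, -0.6, 0], [-1, 0, 0, -0.9, 0], [-1, 0, 0, -0.9, 0]]
  ]
}}

```text
time_s: 4.8
tool_pos: [0.5027, 0.1536, 0.1505]
eef_rot: [[0.233, 0.972, 0.007], [0.972, -0.233, 0.003], [0.004, 0.007, -1.0]]
contact_force: [-0.0, 0.3, -0.4]
opening: 0.248
```

```bash
python3 snap.py 3; python3 - <<'E'
import cv2,numpy as np
a=cv2.imread("pics/side3.png")[200:330,140:280]
cv2.imwrite("pics/c6.png",cv2.resize(a,None,fx=4,fy=4,interpolation=2))
E
```

```text
4.8 [0.5027 0.1536 0.1505] [[0.233, 0.972, 0.007], [0.972, -0.233, 0.003], [0.004, 0.007, -1.0]] [-0.15  0.53 -0.29  1.92  0.22  0.71 -0.81] 0.24772348840340824
```

View pics/c6.png

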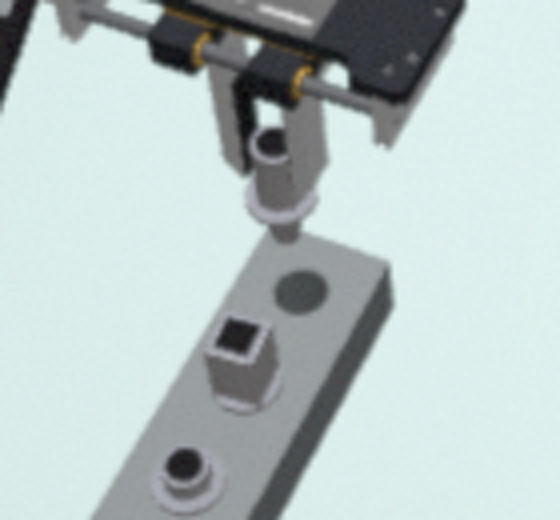

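```bash
python3 - <<'E'
from h import *
o=get_obs();T=o["tool_pos"];print(o["time_s"],T)
for dz in np.arange(.015,.045,.005):
    pts=np.array([T+[0,0,dz],T+[0,0,dz-.042],T+[0,0,dz-.074]])
    print(dz.round(3),((proj("side",pts)-[140,200]+.5)*4).round(0).tolist())
E
```

```text
4.9 [0.50035088 0.1523665  0.14718727]
0.015 [[279.0, 155.0], [287.0, 207.0], [293.0, 244.0]]
0.02 [[278.0, 149.0], [286.0, 201.0], [292.0, 239.0]]
0.025 [[277.0, 142.0], [285.0, 195.0], [291.0, 233.0]]
0.03 [[276.0, 136.0], [285.0, 189.0], [290.0, 227.0]]
0.035 [[275.0, 129.0], [284.0, 183.0], [290.0, 221.0]]
0.04 [[274.0, 123.0], [283.0, 176.0], [289.0, 215.0]]
```

```bash
python3 snap.py 4; python3 - <<'E'
from h import *
o=get_obs();T=o["tool_pos"]
a=cv2.imread("pics/side4.png")[210:290,170:250]
c=cv2.resize(a,None,fx=7,fy=7,interpolation=2)
K,E=P("side")
for dz,col in((.022,(0,0,255)),):
    th=np.linspace(0,6.283,60)
    for r,h in((.012,0),(.018,-.040),(.018,-.044),(.007,-.074)):
        q=proj("side",T+np.stack([r*np.cos(th),r*np.sin(th),0*th+dz+h],1))
        cv2.polylines(c,[((q+.5-[170,210])*7).astype(np.int32)],True,col,1)
cv2.imwrite("pics/c7.png",c)
E
```

```text
4.9 [0.5004 0.1524 0.1472] [[0.234, 0.972, 0.001], [0.972, -0.234, 0.0], [0.001, 0.001, -1.0]] [-0.16  0.54 -0.28  1.93  0.22  0.7  -0.81] 0.24642915411326632
```

View pics/c7.png

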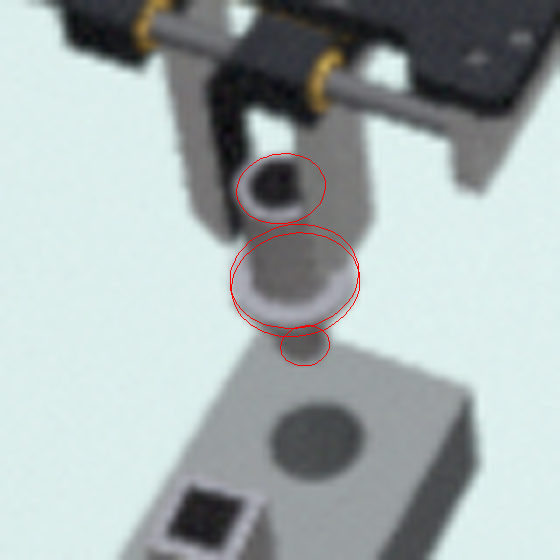

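Request:
{"api": "drive_tool", "payload": {
  "increments": [
    [[-1, -0.2, 0.1, -0.3, 0], [-1, -0.6, 0.33, -0.3, 0], [-1, -0.98, 0.55, -0.3, 0], [-1, -0.98, 0.55, -0.3, 0]]
  ]
}}

```text
time_s: 5.4
tool_pos: [0.5313, 0.0362, 0.1749]
eef_rot: [[0.243, 0.97, -0.002], [0.97, -0.243, -0.005], [-0.005, -0.001, -1.0]]
contact_force: [0.3, -0.7, -0.6]
opening: 0.248
```

Request:
{"api": "drive_tool", "payload": {
  "increments": [
    [[-1, -0.35, 0.2, 0, 0], [-1, -0.7, 0.4, 0, 0], [-1, -0.98, 0.55, 0, 0], [-1, -0.98, 0.55, 0, 0]]
  ]
}}

```text
time_s: 5.8
tool_pos: [0.561, -0.0697, 0.1747]
eef_rot: [[0.241, 0.971, -0.003], [0.971, -0.241, -0.003], [-0.003, -0.002, -1.0]]
contact_force: [0.2, 0.2, -0.8]
opening: 0.248
```

Request:
{"api": "drive_tool", "payload": {
  "increments": [
    [[-1, -0.35, 0.2, 0, 0], [-1, -0.7, 0.4, 0, 0], [-1, -0.98, 0.55, 0, 0], [-1, -0.98, 0.55, 0, 0], [-1, -0.98, 0.55, 0, 0], [-1, -0.98, 0.55, 0, 0]]
  ]
}}

```text
time_s: 6.4
tool_pos: [0.5914, -0.1693, 0.1757]
eef_rot: [[0.231, 0.973, -0.002], [0.973, -0.231, 0.002], [0.001, -0.002, -1.0]]
contact_force: [-0.2, 1.5, 0.8]
opening: 0.25
```

```bash
python3 snap.py 5; cat > ov.py <<'E'
import sys
from h import *
tag,dz,u0,v0,u1,v1,f=sys.argv[1],*map(float,sys.argv[2:8])
o=get_obs();T=o["tool_pos"];u0,v0,u1,v1,f=map(int,(u0,v0,u1,v1,f))
c=cv2.resize(cv2.imread(f"pics/side{tag}.png")[v0:v1,u0:u1],None,fx=f,fy=f,interpolation=2)
th=np.linspace(0,6.283,60)
def circ(ctr,r,col):
    q=proj("side",np.asarray(ctr)+np.stack([r*np.cos(th),r*np.sin(th),0*th],1))
    cv2.polylines(c,[((q+.5-[u0,v0])*f).astype(np.int32)],True,col,1)
for r,h in((.012,0),(.018,-.040),(.018,-.044),(.007,-.074)): circ(T+[0,0,dz+h],r,(0,0,255))
circ([T[0],T[1],.05],.013,(255,0,0));circ([.593,-.1722,.05],.013,(0,160,0))
cv2.imwrite(f"pics/ov{tag}.png",c)
E
python3 ov.py 5 .021 170 80 270 190 5
```

```text
6.4 [ 0.5914 -0.1693  0.1757] [[0.231, 0.973, -0.002], [0.973, -0.231, 0.002], [0.001, -0.002, -1.0]] [ 0.42  0.62 -0.29  1.64  0.22  0.91 -0.19] 0.2500108577845504
```

View pics/ov5.png

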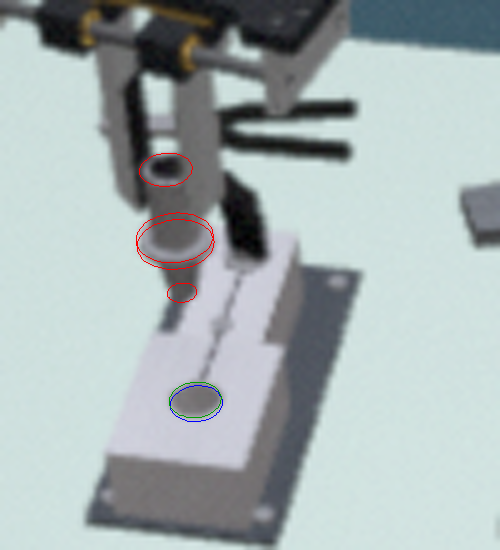

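Request:
{"api": "drive_tool", "payload": {
  "increments": [
    [[-1, -0.024, 0.022, 0.2, 0], [-1, -0.024, 0.022, 0.4, 0], [-1, -0.024, 0.022, 0.6, 0], [-1, -0.024, 0.022, 0.6, 0], [-1, -0.024, 0.022, 0.6, 0], [-1, -0.024, 0.022, 0.6, 0]]
  ]
}}

```text
time_s: 7.1
tool_pos: [0.5945, -0.1744, 0.1177]
eef_rot: [[0.233, 0.973, 0.002], [0.973, -0.233, -0.0], [0.0, 0.002, -1.0]]
contact_force: [0.8, -0.0, -0.7]
opening: 0.249
```

```bash
python3 snap.py 6; python3 ov.py 6 .021 170 90 250 190 6; python3 - <<'E'
import cv2
cv2.imwrite("pics/t6.png",cv2.resize(cv2.imread("pics/top6.png")[80:200,300:460],None,fx=4,fy=4,interpolation=2))
E
```

```text
7.1 [ 0.5945 -0.1744  0.1177] [[0.233, 0.973, 0.002], [0.973, -0.233, -0.0], [0.0, 0.002, -1.0]] [ 0.41  0.7  -0.27  1.69  0.25  0.79 -0.21] 0.24942405261092757
```

View pics/ov6.png

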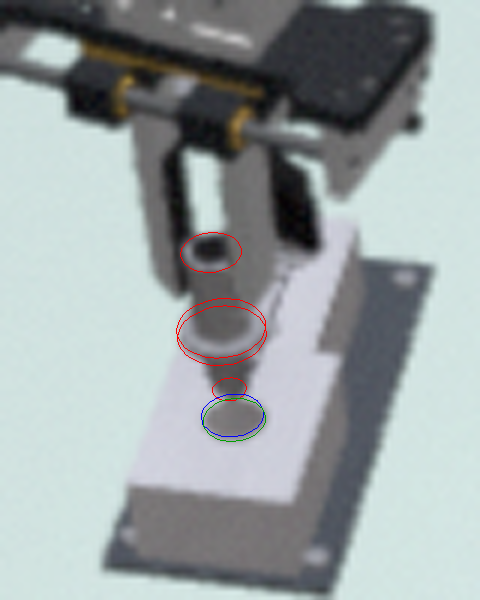

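View pics/t6.png

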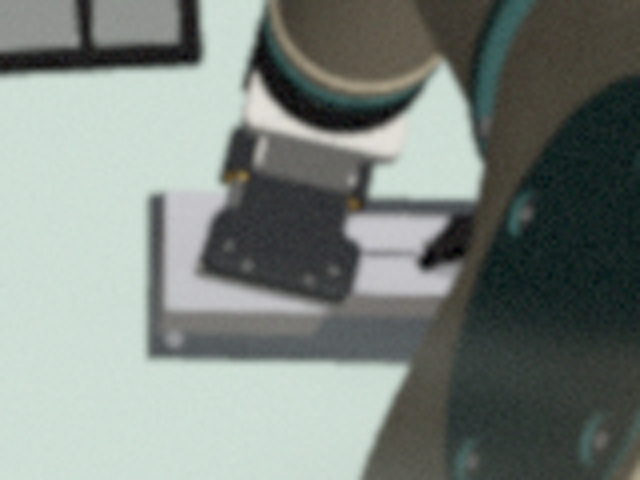

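Request:
{"api": "drive_tool", "payload": {
  "increments": [
    [[-1, 0, 0, 0, 0], [-1, 0, 0, 0, 0], [-1, 0, 0, 0, 0]]
  ]
}}

```text
time_s: 7.5
tool_pos: [0.5936, -0.1749, 0.1168]
eef_rot: [[0.234, 0.972, 0.0], [0.972, -0.234, -0.0], [-0.0, 0.001, -1.0]]
contact_force: [0.1, -0.1, -0.5]
opening: 0.25
```

Request:
{"api": "drive_tool", "payload": {
  "increments": [
    [[-1, 0.025, -0.012, 0.06, 0], [-1, 0.025, -0.012, 0.12, 0], [-1, 0.025, -0.012, 0.18, 0], [-1, 0.025, -0.012, 0.24, 0], [-1, 0.025, -0.012, 0.24, 0], [-1, 0.025, -0.012, 0.24, 0]]
  ]
}}

```text
time_s: 8.1
tool_pos: [0.5928, -0.172, 0.0922]
eef_rot: [[0.233, 0.972, -0.0], [0.972, -0.233, 0.0], [0.0, -0.0, -1.0]]
contact_force: [0.5, -1.0, -0.8]
opening: 0.246
```

```bash
python3 snap.py 7; python3 ov.py 7 .021 170 90 250 190 6
```

```text
8.1 [ 0.5928 -0.172   0.0922] [[0.233, 0.972, -0.0], [0.972, -0.233, 0.0], [0.0, -0.0, -1.0]] [ 0.4   0.73 -0.26  1.71  0.26  0.74 -0.23] 0.2461790409956378
```

View pics/ov7.png

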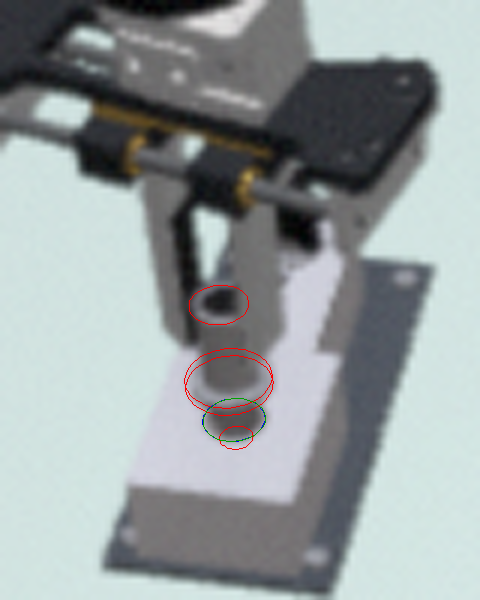

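Request:
{"api": "drive_tool", "payload": {
  "increments": [
    [[-1, 0, 0, 0.05, 0], [-1, 0, 0, 0.1, 0], [-1, 0, 0, 0.14, 0], [-1, 0, 0, 0.14, 0], [-1, 0, 0, 0.14, 0]]
  ]
}}

```text
time_s: 8.7
tool_pos: [0.5928, -0.172, 0.0783]
eef_rot: [[0.233, 0.972, -0.0], [0.972, -0.233, 0.0], [0.0, -0.0, -1.0]]
contact_force: [-0.4, -0.6, -0.9]
opening: 0.248
```

Request:
{"api": "drive_tool", "payload": {
  "increments": [
    [[-1, 0, 0, 0.02, 0], [-1, 0, 0, 0.04, 0], [-1, 0, 0, 0.04, 0]]
  ]
}}

```text
time_s: 9.0
tool_pos: [0.593, -0.1721, 0.0743]
eef_rot: [[0.233, 0.972, 0.0], [0.972, -0.233, -0.0], [-0.0, 0.0, -1.0]]
contact_force: [-0.4, -0.8, -0.2]
opening: 0.249
```

```bash
python3 snap.py 8; python3 ov.py 8 .021 170 90 250 190 6
```

```text
9.0 [ 0.593  -0.1721  0.0743] [[0.233, 0.972, 0.0], [0.972, -0.233, -0.0], [-0.0, 0.0, -1.0]] [ 0.39  0.75 -0.25  1.72  0.27  0.7  -0.24] 0.24863022028352671
```

View pics/ov8.png

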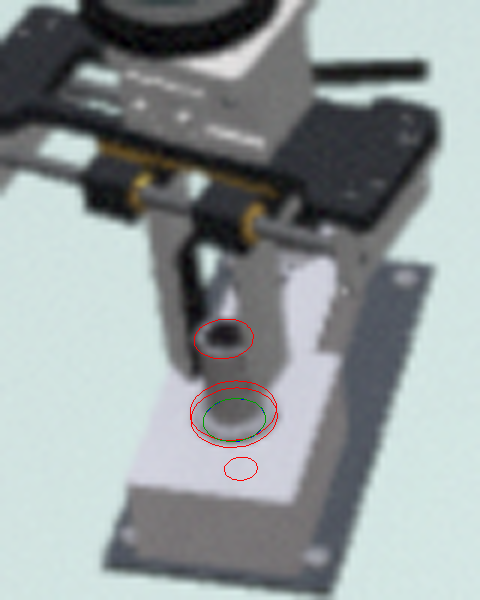

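Request:
{"api": "drive_tool", "payload": {
  "increments": [
    [[-1, 0, 0, 0.01, 0], [-1, 0, 0, 0.02, 0], [-1, 0, 0, 0.02, 0]]
  ]
}}

```text
time_s: 9.4
tool_pos: [0.5931, -0.1722, 0.0725]
eef_rot: [[0.233, 0.972, 0.0], [0.972, -0.233, -0.0], [-0.0, 0.0, -1.0]]
contact_force: [-0.3, -0.6, -0.7]
opening: 0.25
```

Request:
{"api": "drive_tool", "payload": {
  "increments": [
    [[-1, 0, 0, 0.01, 0], [-1, 0, 0, 0.02, 0], [-1, 0, 0, 0.02, 0]]
  ]
}}

```text
time_s: 9.7
tool_pos: [0.5933, -0.1723, 0.0709]
eef_rot: [[0.233, 0.972, 0.001], [0.972, -0.233, -0.0], [-0.0, 0.001, -1.0]]
contact_force: [0.4, -1.2, 2.7]
opening: 0.247
```

Request:
{"api": "drive_tool", "payload": {
  "increments": [
    [[-1, 0, 0, 0.01, 0], [-1, 0, 0, 0.01, 0]]
  ]
}}

```text
time_s: 9.9
tool_pos: [0.5934, -0.1724, 0.0707]
eef_rot: [[0.234, 0.972, 0.001], [0.972, -0.234, -0.001], [-0.0, 0.001, -1.0]]
contact_force: [-1.7, 0.0, 8.8]
opening: 0.254
```

```bash
python3 snap.py 9; python3 ov.py 9 .023 170 90 250 190 6
```

```text
9.9 [ 0.5934 -0.1724  0.0707] [[0.234, 0.972, 0.001], [0.972, -0.234, -0.001], [-0.0, 0.001, -1.0]] [ 0.39  0.76 -0.25  1.72  0.27  0.7  -0.24] 0.25440132944675203
```

View pics/ov9.png

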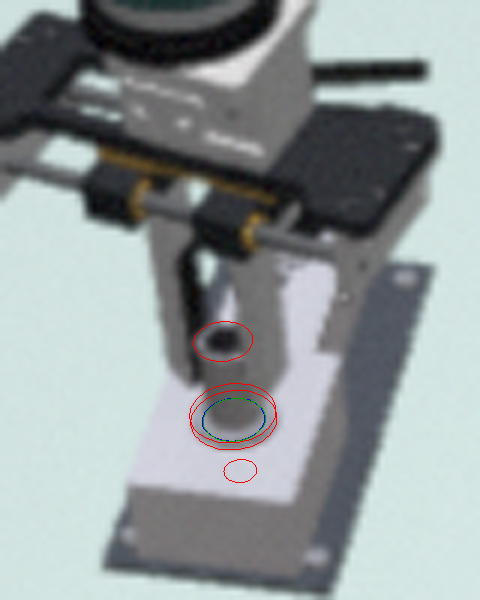

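Request:
{"api": "drive_tool", "payload": {
  "increments": [
    [[0, 0, 0, 0, 0], [0, 0, 0, 0, 0], [0, 0, 0, 0, 0], [0, 0, 0, 0, 0], [0, 0, 0, 0, 0]]
  ]
}}

```text
time_s: 10.5
tool_pos: [0.5928, -0.1719, 0.0692]
eef_rot: [[0.233, 0.972, -0.0], [0.972, -0.233, 0.0], [0.0, -0.0, -1.0]]
contact_force: [0.4, 0.4, -0.2]
opening: 0.498
```

Request:
{"api": "drive_tool", "payload": {
  "increments": [
    [[0, 0, 0, -0.2, 0], [0, 0, 0, -0.5, 0], [0, 0, 0, -0.8, 0], [0, 0, 0, -0.8, 0]]
  ]
}}

```text
time_s: 10.9
tool_pos: [0.5959, -0.1725, 0.1535]
eef_rot: [[0.234, 0.972, 0.008], [0.972, -0.234, -0.002], [0.0, 0.008, -1.0]]
contact_force: [1.0, 0.6, 0.7]
opening: 0.496
```

```bash
python3 snap.py 10; python3 ov.py 10 .023 170 90 250 190 6
```

```text
10.9 [ 0.5959 -0.1725  0.1535] [[0.234, 0.972, 0.008], [0.972, -0.234, -0.002], [0.0, 0.008, -1.0]] [ 0.41  0.65 -0.29  1.66  0.23  0.85 -0.2 ] 0.49629907147029095
```

View pics/ov10.png

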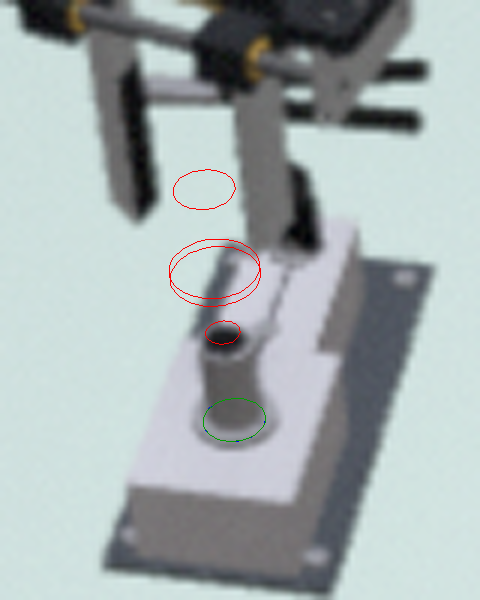

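```bash
python3 - <<'E'
from h import *
for n,(u0,u1,v0,v1) in (("side",(180,250,105,190)),("top",(330,435,120,175))):
    z=np.load(n+"0.npz");c=cloud(n,z["d"])[v0:v1,u0:u1];im=z["p"][v0:v1,u0:u1].max(2)
    for zt in(.08,.086,.089):
        q=c[(c[...,2]>zt)&(c[...,2]<.11)&(im<60)]
        m=q[:,:2].mean(0);w,V=np.linalg.eigh(np.cov((q[:,:2]-m).T));d=V[:,1]
        print(n,zt,len(q),m,np.degrees(np.arctan2(-d[0],d[1]))%180,np.sqrt(w)*3.46, cv2.minAreaRect(q[:,:2].astype(np.float32)*1000))
s=cv2.imread("pics/side10.png");print(s[138,222])
E
```

```text
side 0.08 63 [ 0.59058567 -0.27610913] 38.77577403642164 [0.01114302 0.04149026] ((590.7313232421875, -277.7033386230469), (13.661685943603516, 40.69525146484375), 51.938175201416016)
side 0.086 51 [ 0.59071762 -0.27686564] 37.726324511492365 [0.01093833 0.04040921] ((590.2665405273438, -277.4146728515625), (13.548233985900879, 39.68638610839844), 51.538692474365234)
side 0.089 44 [ 0.59128103 -0.27814469] 37.027473934869356 [0.01041421 0.0388712 ] ((589.9234619140625, -277.13348388671875), (12.616121292114258, 40.237979888916016), 30.88344955444336)
top 0.08 130 [ 0.59223526 -0.28069515] 38.13564119643548 [0.01396722 0.04358349] ((593.8201904296875, -281.2037353515625), (18.045682907104492, 45.72340393066406), 50.205657958984375)
top 0.086 125 [ 0.59275279 -0.28127934] 37.79650672031231 [0.01412715 0.04222837] ((594.2156982421875, -281.5332336425781), (18.045682907104492, 44.693782806396484), 50.205657958984375)
top 0.089 111 [ 0.59339283 -0.28153152] 36.92936368201291 [0.01328729 0.04259799] ((594.3859252929688, -281.6750183105469), (18.045682907104492, 44.25074768066406), 50.205657958984375)
[217 207 204]
```

The nozzle stands flush and upright, with its top at side pixel (207,147) and its flange on the stand around the socket circle. Next is the thumbscrew. The wing is about 38° counter-clockwise of the stand's axis.

Request:
{"api": "drive_tool", "payload": {
  "increments": [
    [[0, -0.3, 0.07, 0, 0], [0, -0.6, 0.14, 0, 0], [0, -0.9, 0.21, 0, 0], [0, -0.9, 0.21, 0, 0]]
  ]
}}

```text
time_s: 11.4
tool_pos: [0.5898, -0.2708, 0.1472]
eef_rot: [[0.24, 0.971, -0.004], [0.971, -0.24, -0.003], [-0.004, -0.003, -1.0]]
contact_force: [-1.3, 0.4, 0.8]
opening: 0.5
```

Request:
{"api": "drive_tool", "payload": {
  "increments": [
    [[0, -0.17, 0.04, 0, -0.047], [0, -0.17, 0.04, 0, -0.095], [0, -0.17, 0.04, 0, -0.143], [0, -0.17, 0.04, 0, -0.19], [0, -0.17, 0.04, 0, -0.238], [0, -0.17, 0.04, 0, -0.286], [0, -0.17, 0.04, 0, -0.286], [0, -0.17, 0.04, 0, -0.286]]
  ]
}}

```text
time_s: 12.2
tool_pos: [0.5917, -0.2812, 0.1484]
eef_rot: [[-0.613, 0.79, -0.002], [0.79, 0.613, 0.001], [0.002, -0.0, -1.0]]
contact_force: [0.4, 0.3, -0.5]
opening: 0.501
```

Request:
{"api": "drive_tool", "payload": {
  "increments": [
    [[0, 0, 0, 0, 0], [0, 0, 0, 0, 0]]
  ]
}}

```text
time_s: 12.4
tool_pos: [0.5922, -0.2817, 0.1493]
eef_rot: [[-0.615, 0.789, -0.0], [0.789, 0.615, -0.0], [0.0, -0.0, -1.0]]
contact_force: [-0.8, -0.5, -0.3]
opening: 0.504
```

```bash
python3 snap.py 11; python3 - <<'E'
from h import *
o=get_obs();T=o["tool_pos"];R=o["eef_rot"]
c=cv2.resize(cv2.imread("pics/side11.png")[60:180,170:270],None,fx=5,fy=5,interpolation=2)
def box(ctr,a,z0,z1,col):
    w=np.array([-np.sin(a),np.cos(a),0]);x=np.array([np.cos(a),np.sin(a),0])
    for z in(z0,z1):
        q=proj("side",np.array([[ctr[0],ctr[1],z]]*4)+np.array([i*.005*x+j*.023*w for i,j in((-1,-1),(1,-1),(1,1),(-1,1))]))
        cv2.polylines(c,[((q+.5-[170,60])*5).astype(np.int32)],True,col,1)
box((.592,-.282),np.radians(38),.063,.093,(0,0,255))
cv2.imwrite("pics/ov11.png",c)
E
```

```text
12.4 [ 0.5922 -0.2817  0.1493] [[-0.615, 0.789, -0.0], [0.789, 0.615, -0.0], [0.0, -0.0, -1.0]] [ 0.7   0.75 -0.53  1.55  0.43  0.97  0.7 ] 0.5035664661788094
```

View pics/ov11.png

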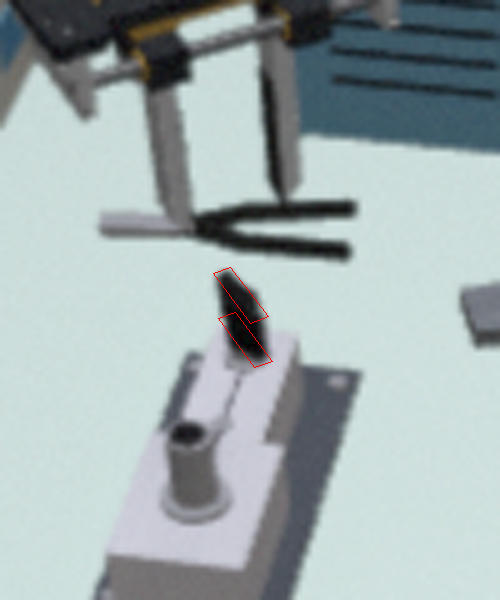

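Request:
{"api": "drive_tool", "payload": {
  "increments": [
    [[0, 0, 0, 0.3, 0], [0, 0, 0, 0.5, 0], [0, 0, 0, 0.7, 0], [0, 0, 0, 0.89, 0], [0, 0, 0, 0.89, 0], [0, 0, 0, 0.89, 0]]
  ]
}}

```text
time_s: 13.1
tool_pos: [0.5925, -0.2818, 0.0608]
eef_rot: [[-0.615, 0.788, 0.0], [0.788, 0.615, 0.0], [0.0, 0.0, -1.0]]
contact_force: [1.0, 0.3, 0.4]
opening: 0.503
```

Request:
{"api": "drive_tool", "payload": {
  "increments": [
    [[-1, 0, 0, 0, 0], [-1, 0, 0, 0, 0], [-1, 0, 0, 0, 0], [-1, 0, 0, 0, 0], [-1, 0, 0, 0, 0], [-1, 0, 0, 0, 0], [-1, 0, 0, 0, 0], [-1, 0, 0, 0, 0]]
  ]
}}

```text
time_s: 13.9
tool_pos: [0.5923, -0.2822, 0.0609]
eef_rot: [[-0.615, 0.788, 0.0], [0.788, 0.615, -0.001], [-0.001, -0.0, -1.0]]
contact_force: [-0.9, 0.2, 4.9]
opening: 0.154
```

```bash
python3 snap.py 12; python3 - <<'E'
from h import *
print(get_obs()["wrist_torque"],get_obs()["contact_force"])
cv2.imwrite("pics/c12.png",cv2.resize(cv2.imread("pics/side12.png")[60:180,170:270],None,fx=5,fy=5,interpolation=2))
E
```

```text
13.9 [ 0.5923 -0.2822  0.0609] [[-0.615, 0.788, 0.0], [0.788, 0.615, -0.001], [-0.001, -0.0, -1.0]] [ 0.67  0.85 -0.48  1.61  0.5   0.81  0.65] 0.15364879999431363
[-0.1799108   0.31446042  0.05496585] [-2.10681152  0.06139404  4.54407461]
```

View pics/c12.png

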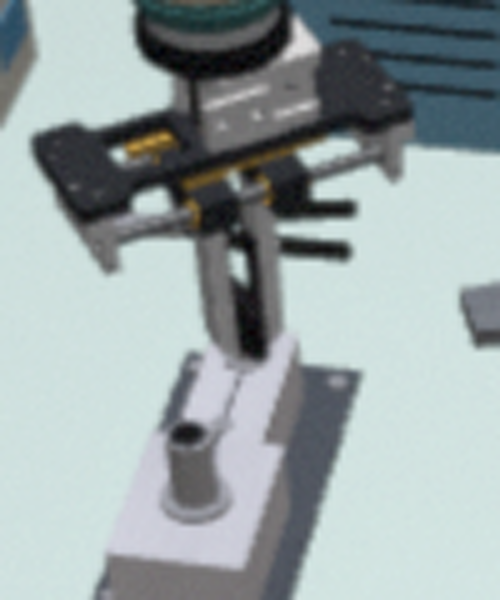

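Request:
{"api": "drive_tool", "payload": {
  "increments": [
    [[-1, 0, 0, 0, 0], [-1, 0, 0, 0, 0], [-1, 0, 0, 0, 0]]
  ]
}}

```text
time_s: 14.3
tool_pos: [0.5923, -0.2822, 0.0609]
eef_rot: [[-0.615, 0.788, 0.0], [0.788, 0.615, -0.001], [-0.001, -0.0, -1.0]]
contact_force: [-1.7, -1.6, 5.9]
opening: 0.144
```

```bash
python3 -c "
from station import *
o=get_obs();print(o['wrist_torque'],o['contact_force'],o['opening'],o['tool_pos'])"
```

```text
[-0.13498505  0.27608116  0.01113469] [-1.67617044 -1.60019648  5.90852685] 0.1443207995526894 [ 0.59233218 -0.2822043   0.06088172]
```

Request:
{"api": "drive_tool", "payload": {
  "increments": [
    [[-1, 0, 0, -0.03, 0], [-1, 0, 0, -0.03, 0], [-1, 0, 0, -0.03, 0], [-1, 0, 0, -0.03, 0]]
  ]
}}

```text
time_s: 14.7
tool_pos: [0.5922, -0.2821, 0.0613]
eef_rot: [[-0.616, 0.788, -0.0], [0.788, 0.616, 0.001], [0.001, 0.0, -1.0]]
contact_force: [4.4, -2.1, -14.9]
opening: 0.149
```

```bash
python3 snap.py 13; python3 - <<'E'
from h import *
print(get_obs()["wrist_torque"],get_obs()["contact_force"],get_obs()["opening"])
a=cv2.resize(cv2.imread("pics/side13.png")[95:140,200:240],None,fx=10,fy=10,interpolation=2)
b=cv2.resize(cv2.imread("pics/top13.png")[110:190,340:460],(675,450),interpolation=2)
cv2.imwrite("pics/c13.png",a);cv2.imwrite("pics/c13b.png",b)
E
```

```text
14.7 [ 0.5922 -0.2821  0.0613] [[-0.616, 0.788, -0.0], [0.788, 0.616, 0.001], [0.001, 0.0, -1.0]] [ 0.68  0.85 -0.48  1.61  0.5   0.81  0.65] 0.14876541228333262
[-0.53992233 -1.29775932  0.05613381] [  5.18468722  -2.23307646 -15.08011854] 0.15180535449427698
```

View pics/c13.png

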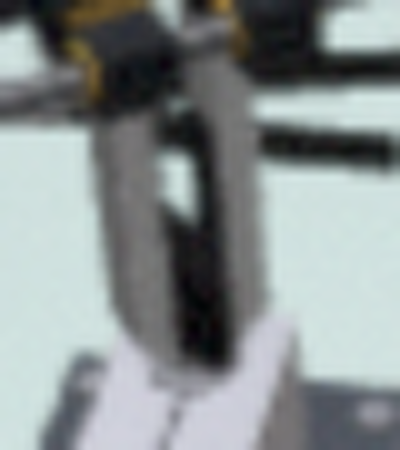

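View pics/c13b.png

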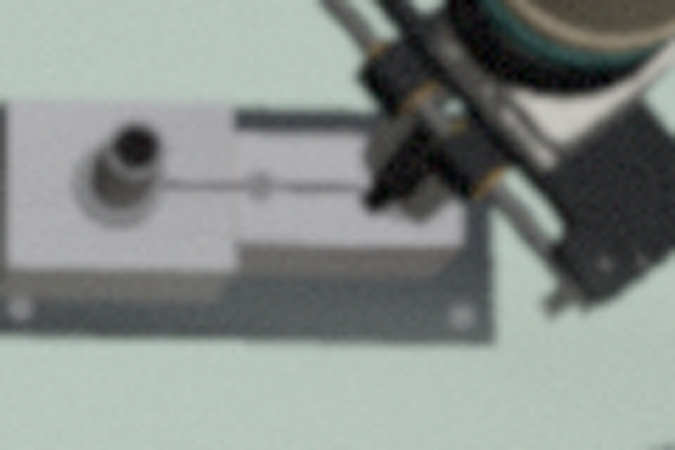

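Request:
{"api": "drive_tool", "payload": {
  "increments": [
    [[-1, 0, 0, 0.03, 0.03], [-1, 0, 0, 0.03, 0.06], [-1, 0, 0, 0.03, 0.09], [-1, 0, 0, 0.03, 0.12], [-1, 0, 0, 0.03, 0.12]]
  ]
}}

```text
time_s: 15.3
tool_pos: [0.5929, -0.2819, 0.061]
eef_rot: [[-0.282, 0.959, 0.001], [0.959, 0.282, -0.001], [-0.001, 0.001, -1.0]]
contact_force: [1.2, -1.1, 0.4]
opening: 0.149
```

```bash
python3 snap.py 14; python3 - <<'E'
from h import *
print(get_obs()["wrist_torque"],get_obs()["contact_force"],get_obs()["opening"])
b=cv2.resize(cv2.imread("pics/top14.png")[110:190,340:460],(675,450),interpolation=2)
cv2.imwrite("pics/c14b.png",b)
E
```

```text
15.3 [ 0.5929 -0.2819  0.061 ] [[-0.282, 0.959, 0.001], [0.959, 0.282, -0.001], [-0.001, 0.001, -1.0]] [ 0.62  0.83 -0.38  1.61  0.4   0.78  0.35] 0.14903588480275026
[-0.19444693 -0.30122847  0.0762741 ] [ 0.58406137 -1.02110261  1.44278138] 0.1477485660349027
```

View pics/c14b.png

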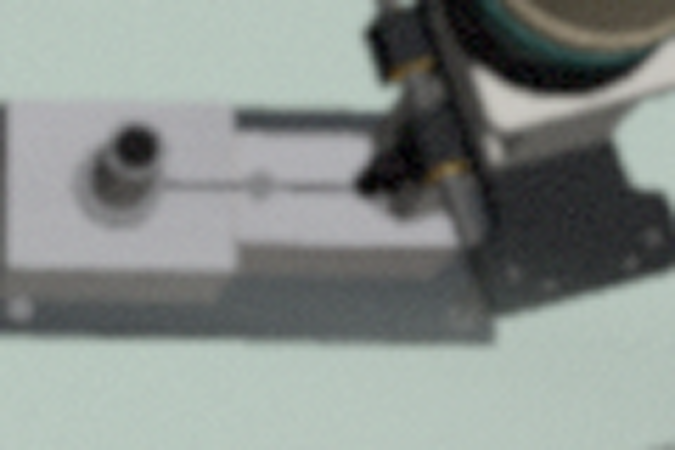

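Request:
{"api": "drive_tool", "payload": {
  "increments": [
    [[-1, 0, 0, 0, 0.03], [-1, 0, 0, 0, 0.06], [-1, 0, 0, 0, 0.08], [-1, 0, 0, 0, 0.08]]
  ]
}}

```text
time_s: 15.8
tool_pos: [0.5934, -0.2818, 0.061]
eef_rot: [[-0.036, 0.999, 0.002], [0.999, 0.036, -0.0], [-0.0, 0.002, -1.0]]
contact_force: [2.6, -0.8, 0.5]
opening: 0.153
```

```bash
python3 snap.py 15; python3 - <<'E'
from h import *
o=get_obs();print(o["wrist_torque"],o["contact_force"],o["opening"],np.degrees(np.arctan2(o["eef_rot"][1,1],o["eef_rot"][0,1])))
E
```

```text
15.8 [ 0.5934 -0.2818  0.061 ] [[-0.036, 0.999, 0.002], [0.999, 0.036, -0.0], [-0.0, 0.002, -1.0]] [ 0.58  0.82 -0.31  1.61  0.33  0.76  0.16] 0.1532718675219714
[-0.22235866 -0.66847527  0.05827083] [ 2.09274372 -0.67920519  2.51467156] 0.14558619951596627 2.1393909462278127
```

Torque about the axis is still just friction (0.06 N m), so it isn't seated yet. Continue in small steps.

Request:
{"api": "drive_tool", "payload": {
  "increments": [
    [[-1, 0, 0, 0, 0.01], [-1, 0, 0, 0, 0.02], [-1, 0, 0, 0, 0.02]]
  ]
}}

```text
time_s: 16.2
tool_pos: [0.5934, -0.2818, 0.0609]
eef_rot: [[0.028, 1.0, 0.002], [1.0, -0.028, -0.0], [-0.0, 0.002, -1.0]]
contact_force: [4.5, -0.2, 1.7]
opening: 0.151
```

```bash
cat > st.py <<'E'
from h import *
o=get_obs();print(o["time_s"],o["wrist_torque"].round(3),o["contact_force"].round(1),o["opening"].round(3),np.degrees(np.arctan2(o["eef_rot"][1,1],o["eef_rot"][0,1])).round(2),o["tool_pos"].round(4))
E
python3 st.py
```

```text
Traceback (most recent call last):
  File "st.py", line 2, in <module>
    o=get_obs();print(o["time_s"],o["wrist_torque"].round(3),o["contact_force"].round(1),o["opening"].round(3),np.degrees(np.arctan2(o["eef_rot"][1,1],o["eef_rot"][0,1])).round(2),o["tool_pos"].round(4))
                                                                                         ^^^^^^^^^^^^^^^^^^
AttributeError: 'float' object has no attribute 'round'
```

```bash
sed -i 's/o\["opening"\].round(3)/round(float(o["opening"]),3)/' st.py; python3 st.py;python3 snap.py 16; python3 - <<'E'
from h import *
cv2.imwrite("pics/c16.png",cv2.resize(cv2.imread("pics/top16.png")[110:190,340:460],(675,450),interpolation=2))
E
```

```text
16.2 [-0.125 -1.068  0.086] [ 4.5 -0.2  1.7] 0.151 -1.63 [ 0.5934 -0.2818  0.0609]
16.2 [ 0.5934 -0.2818  0.0609] [[0.028, 1.0, 0.002], [1.0, -0.028, -0.0], [-0.0, 0.002, -1.0]] [ 0.57  0.82 -0.3   1.61  0.32  0.76  0.11] 0.15082239641757175
```

View pics/c16.png

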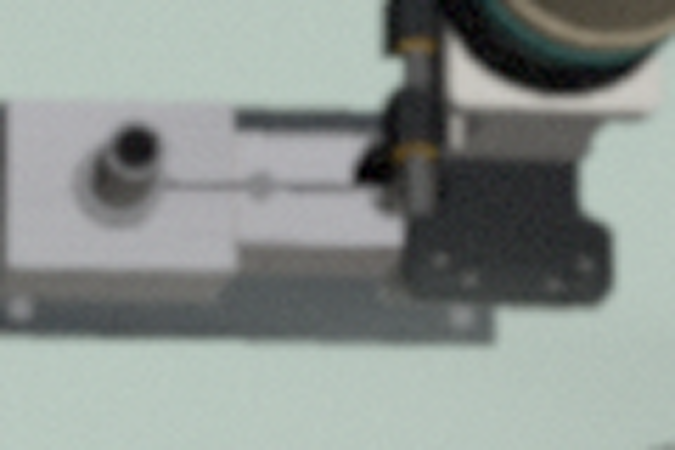

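Request:
{"api": "drive_tool", "payload": {
  "increments": [
    [[-1, 0, 0, 0, 0.01], [-1, 0, 0, 0, 0.02], [-1, 0, 0, 0, 0.02]]
  ]
}}

```text
time_s: 16.6
tool_pos: [0.5935, -0.2818, 0.0609]
eef_rot: [[0.092, 0.996, 0.002], [0.996, -0.092, -0.0], [-0.0, 0.002, -1.0]]
contact_force: [5.2, -0.5, 2.1]
opening: 0.15
```

```bash
python3 st.py;python3 snap.py 17; python3 - <<'E'
from h import *
cv2.imwrite("pics/c17.png",cv2.resize(cv2.imread("pics/side17.png")[85:145,190:250],None,fx=9,fy=9,interpolation=2))
E
```

```text
16.6 [-0.174 -1.348  0.312] [ 5.2 -0.5  2.1] 0.15 -5.26 [ 0.5935 -0.2818  0.0609]
16.6 [ 0.5935 -0.2818  0.0609] [[0.092, 0.996, 0.002], [0.996, -0.092, -0.0], [-0.0, 0.002, -1.0]] [ 0.56  0.82 -0.28  1.61  0.3   0.75  0.06] 0.1495595927094258
```

View pics/c17.png

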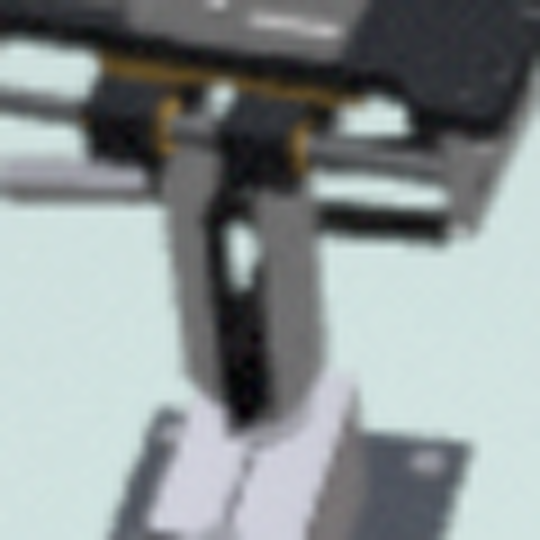

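Request:
{"api": "drive_tool", "payload": {
  "increments": [
    [[-1, 0, 0, 0, 0.01], [-1, 0, 0, 0, 0.01], [-1, 0, 0, 0, 0.01]]
  ]
}}

```text
time_s: 17.0
tool_pos: [0.5937, -0.2809, 0.0609]
eef_rot: [[0.123, 0.992, 0.002], [0.992, -0.123, 0.001], [0.001, 0.002, -1.0]]
contact_force: [5.0, 0.5, 2.5]
opening: 0.152
```

```bash
python3 st.py
```

```text
17.0 [ 0.192 -1.446 -0.007] [5.  0.5 2.5] 0.152 -7.07 [ 0.5937 -0.2809  0.0609]
```

```bash
python3 snap.py 18; python3 st.py; python3 - <<'E'
from h import *
a=cv2.resize(cv2.imread("pics/side18.png")[85:145,190:250],(450,450),interpolation=2)
b=cv2.resize(cv2.convertScaleAbs(cv2.imread("pics/top18.png"),alpha=1.5)[125:165,390:422],(360,450),interpolation=2)
cv2.imwrite("pics/c18.png",np.hstack([a[:,:430],b]))
E
```

```text
17.0 [ 0.5937 -0.2809  0.0609] [[0.123, 0.992, 0.002], [0.992, -0.123, 0.001], [0.001, 0.002, -1.0]] [ 0.56  0.82 -0.27  1.61  0.29  0.75  0.03] 0.15188415801168514
17.1 [ 0.209 -1.431  0.017] [5.7 1.  3.1] 0.147 -7.07 [ 0.5937 -0.2809  0.0609]
```

View pics/c18.png

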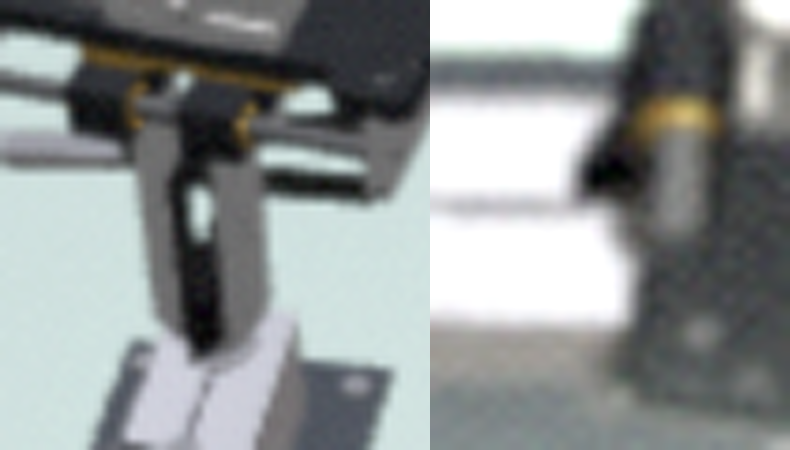

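```bash
python3 - <<'E'
from h import *
C=np.array([.595,-.282])
c=cv2.resize(cv2.convertScaleAbs(cv2.imread("pics/top18.png"),alpha=1.5)[120:165,380:430],None,fx=11,fy=11,interpolation=2)
c0=cv2.resize(cv2.convertScaleAbs(cv2.imread("pics/top0.png"),alpha=1.5)[120:165,380:430],None,fx=11,fy=11,interpolation=2)
def draw(c,deg,col):
    a=np.radians(deg);w=np.array([-np.sin(a),np.cos(a)]);x=np.array([np.cos(a),np.sin(a)])
    for z in(.063,.093):
        q=proj("top",np.array([[*(C+i*.005*x+j*.023*w),z] for i,j in((-1,-1),(1,-1),(1,1),(-1,1))]))
        cv2.polylines(c,[((q+.5-[380,120])*11).astype(np.int32)],True,col,1)
draw(c0,38,(0,0,255));draw(c,-1,(0,0,255));draw(c,12,(255,0,0))
cv2.imwrite("pics/c19a.png",c0);cv2.imwrite("pics/c19b.png",c)
E
```

```text
(no output)
```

View pics/c19a.png

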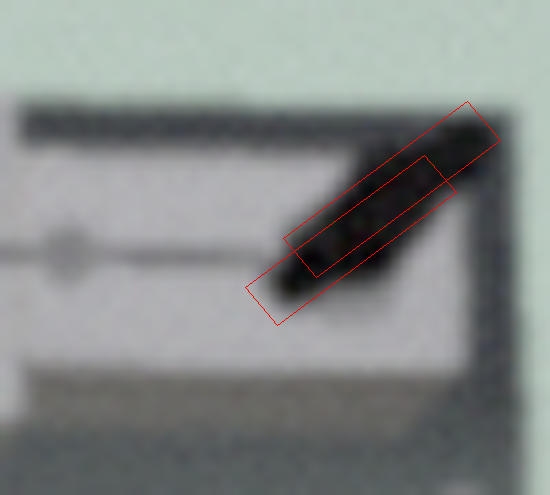

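View pics/c19b.png

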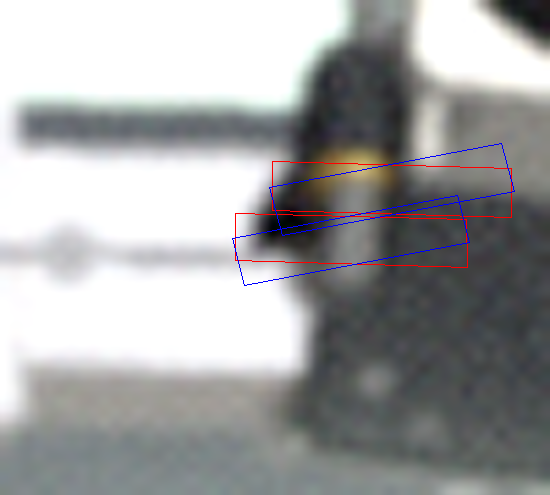

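```bash
python3 - <<'E'
from h import *
from scipy.optimize import minimize
S=8
for n,(u0,u1,v0,v1),C0 in(("top",(385,430,125,160),(.595,-.282)),("side",(200,235,105,140),(.592,-.282))):
    im=np.load(n+"0.npz")["p"].max(2)[v0:v1,u0:u1]
    big=cv2.resize(im,None,fx=S,fy=S,interpolation=cv2.INTER_CUBIC).astype(float)
    med=np.median(big)
    mask=(big<60).astype(np.uint8)
    k,l,st,_=cv2.connectedComponentsWithStats(mask);i=1+np.argmax(st[1:,4]);mask=(l==i).astype(np.uint8)
    def hull(p):
        a=p[2];w=np.array([-np.sin(a),np.cos(a)]);x=np.array([np.cos(a),np.sin(a)])
        q=proj(n,np.array([[*(np.array(p[:2])+i*.005*x+j*.023*w),z] for z in(.063,.093) for i in(-1,1) for j in(-1,1)]))
        return cv2.convexHull(((q+.5-[u0,v0])*S).astype(np.float32)).astype(np.int32)
    def cost(p):
        r=np.zeros_like(mask);cv2.fillConvexPoly(r,hull(p),1);return 1-(r&mask).sum()/max(1,(r|mask).sum())
    best=min((cost((C0[0]+dx,C0[1]+dy,np.radians(a))),a,dx,dy) for a in range(20,80,3) for dx in np.arange(-.004,.005,.002) for dy in np.arange(-.004,.005,.002))
    print(n,mask.sum()/64,best)
    for a in range(26,68,6): print(a,round(min(cost((C0[0]+dx,C0[1]+dy,np.radians(a))) for dx in np.arange(-.006,.007,.001) for dy in np.arange(-.006,.007,.001)),3),end=" ")
    print()
E
```

```text
top 340.578125 (np.float64(0.6010204526623348), 35, np.float64(0.002), np.float64(-0.004))
26 0.621 32 0.605 38 0.61 44 0.652 50 0.712 56 0.728 62 0.724 
side 101.015625 (np.float64(0.21894572025052195), 29, np.float64(0.0), np.float64(0.002))
26 0.269 32 0.239 38 0.309 44 0.375 Traceback (most recent call last):
  File "<stdin>", line 18, in <module>
  File "<stdin>", line 18, in <genexpr>
  File "<stdin>", line 15, in cost
  File "<stdin>", line 12, in hull
  File "h.py", line 21, in proj
    K,E=P(n);q=(K@(E[:3,:3]@np.asarray(X).T+E[:3,3:])).T;return q[:,:2]/q[:,2:]
        ~^^^
  File "h.py", line 4, in P
    m=camera_model(n);return m["mtx"],m["extrinsics"]
ValueError: time passes only in moves, steps and waits
```

```bash
cat > /tmp/p.py <<'E'
E
python3 - <<'E'
s=open('h.py').read()
s=s.replace('''def P(n):
    m=camera_model(n);return m["mtx"],m["extrinsics"]''','''_c={}
def P(n):
    if n not in _c: m=camera_model(n);_c[n]=(np.array(m["mtx"]),np.array(m["extrinsics"]))
    return _c[n]''')
open('h.py','w').write(s)
E
python3 - <<'E'
from h import *
S=8
for n,(u0,u1,v0,v1),C0,th in(("top",(400,430,125,160),(.595,-.282),30),("side",(200,235,105,140),(.592,-.282),60)):
    im=np.load(n+"0.npz")["p"].max(2)[v0:v1,u0:u1]
    big=cv2.resize(im,None,fx=S,fy=S,interpolation=cv2.INTER_CUBIC).astype(float)
    mask=(big<th).astype(np.uint8)
    k,l,st,_=cv2.connectedComponentsWithStats(mask);i=1+np.argmax(st[1:,4]);mask=(l==i).astype(np.uint8);print(n,mask.sum()/64,st[i])
    def hull(p):
        a=p[2];w=np.array([-np.sin(a),np.cos(a)]);x=np.array([np.cos(a),np.sin(a)])
        q=proj(n,np.array([[*(np.array(p[:2])+i*.005*x+j*.023*w),z] for z in(.063,.093) for i in(-1,1) for j in(-1,1)]))
        return cv2.convexHull(((q+.5-[u0,v0])*S).astype(np.float32)).astype(np.int32)
    def cost(p):
        r=np.zeros_like(mask);cv2.fillConvexPoly(r,hull(p),1);return 1-(r&mask).sum()/max(1,(r|mask).sum())
    for a in range(20,74,6): print(a,[round(float(v),3) for v in min((cost((C0[0]+dx,C0[1]+dy,np.radians(a))),dx,dy) for dx in np.arange(-.006,.007,.001) for dy in np.arange(-.006,.007,.001))])
    np.save(f"mask_{n}.npy",mask)
    cv2.imwrite(f"pics/m_{n}.png",np.hstack([mask*255,big.clip(0,255).astype(np.uint8)]))
E
```

```text
top 114.984375 [  45   51  151  123 7359]
20 [0.513, 0.0, 0.001]
26 [0.437, 0.0, 0.0]
32 [0.384, 0.001, -0.002]
38 [0.338, -0.001, 0.0]
44 [0.322, 0.004, -0.005]
50 [0.437, 0.001, -0.002]
56 [0.512, -0.003, 0.002]
62 [0.557, 0.006, -0.004]
68 [0.609, 0.006, -0.004]
side 101.015625 [ 111   78   75  138 6465]
20 [0.426, 0.003, -0.001]
26 [0.269, 0.0, 0.002]
32 [0.239, 0.0, 0.003]
38 [0.309, 0.004, -0.003]
44 [0.375, 0.004, -0.002]
50 [0.437, 0.004, -0.003]
56 [0.496, 0.004, -0.001]
62 [0.543, 0.004, -0.001]
68 [0.58, 0.006, -0.002]
```

View pics/m_top.png

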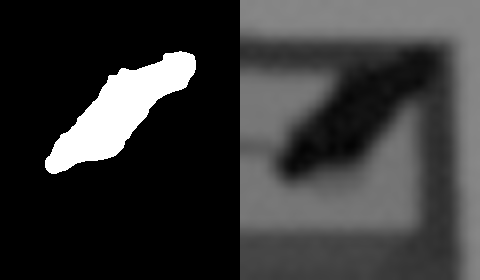

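```bash
python3 - <<'E'
from h import *
r=[]
for t in(0,13,14,15,16,17,18):
    b=cv2.resize(cv2.convertScaleAbs(cv2.imread(f"pics/top{t}.png"),alpha=1.6 if t else 2.2)[125:155,396:421],None,fx=10,fy=10,interpolation=2);b[::50,:4]=(0,0,255);cv2.putText(b,str(t),(5,290),0,.7,(0,0,255));
    for k in range(0,250,50):b[:6,k]=(0,0,255)
    b[150,:60:3]=(0,0,255)
    r.append(b)
r.append(r[0]*0)
im=np.vstack([np.hstack(r[:4]),np.hstack(r[4:])]);cv2.imwrite("pics/tr.png",cv2.resize(im,(800,480)))
E
```

```text
(no output)
```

View pics/tr.png

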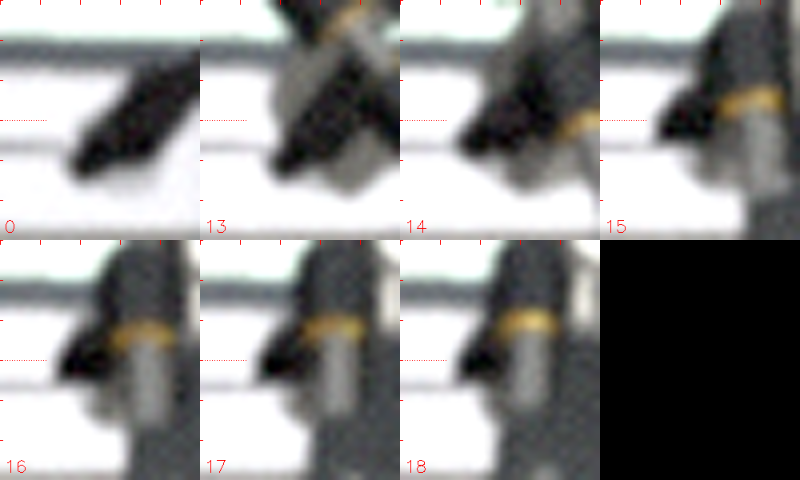

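Request:
{"api": "drive_tool", "payload": {
  "increments": [
    [[-0.2, 0, 0, 0, 0], [-0.2, 0, 0, 0, 0], [-0.2, 0, 0, 0, 0], [-0.2, 0, 0, 0, 0]]
  ]
}}

```text
time_s: 17.5
tool_pos: [0.5906, -0.282, 0.0597]
eef_rot: [[0.123, 0.992, -0.003], [0.992, -0.123, 0.0], [0.0, -0.003, -1.0]]
contact_force: [-0.2, 0.7, 0.7]
opening: 0.397
```

Request:
{"api": "drive_tool", "payload": {
  "increments": [
    [[-0.2, 0, 0, -0.3, 0], [-0.2, 0, 0, -0.7, 0], [-0.2, 0, 0, -1, 0], [-0.2, 0, 0, -1, 0]]
  ]
}}

```text
time_s: 17.9
tool_pos: [0.5946, -0.283, 0.165]
eef_rot: [[0.123, 0.992, 0.007], [0.992, -0.123, -0.003], [-0.002, 0.007, -1.0]]
contact_force: [0.9, -0.4, -0.4]
opening: 0.4
```

```bash
python3 snap.py 20; python3 st.py; python3 - <<'E'
from h import *
a=cv2.resize(cv2.imread("pics/side20.png")[95:150,195:245],(455,500),interpolation=2)
b=cv2.resize(cv2.imread("pics/side0.png")[95:150,195:245],(455,500),interpolation=2)
cv2.imwrite("pics/c20.png",np.hstack([a[:,:400],b[:,:400]]))
b=cv2.resize(cv2.convertScaleAbs(cv2.imread("pics/top20.png"),alpha=1.3)[110:170,380:440],None,fx=8,fy=8,interpolation=2)
cv2.imwrite("pics/c20b.png",b)
E
```

```text
17.9 [ 0.5946 -0.283   0.165 ] [[0.123, 0.992, 0.007], [0.992, -0.123, -0.003], [-0.002, 0.007, -1.0]] [ 0.58  0.69 -0.31  1.54  0.24  0.94  0.07] 0.4003807625427485
18.0 [-0.023 -0.074 -0.018] [ 0.7 -0.6 -0.9] 0.399 -7.04 [ 0.5917 -0.2821  0.1607]
```

View pics/c20.png

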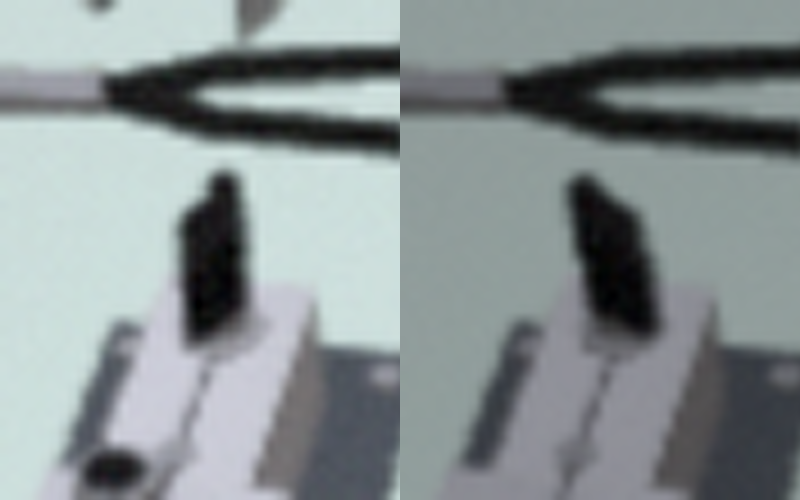

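View pics/c20b.png

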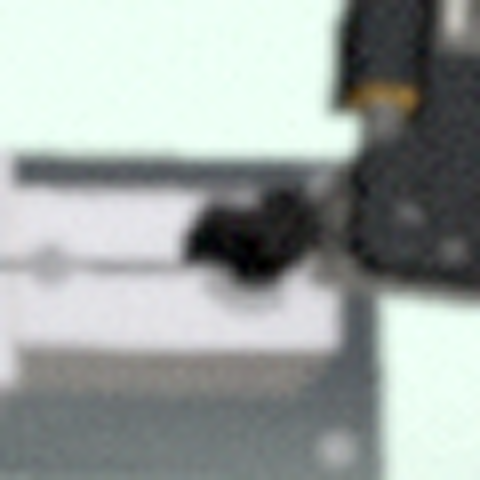

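```bash
cat > fit.py <<'E'
import sys
from h import *
S=8;t=sys.argv[1]
for n,(u0,u1,v0,v1),C0,th in(("side",(200,235,107,140),(.592,-.282),60),("top",(398,425,125,160),(.595,-.282),30)):
    im=np.load(n+t+".npz")["p"].max(2)[v0:v1,u0:u1]
    big=cv2.resize(im,None,fx=S,fy=S,interpolation=cv2.INTER_CUBIC).astype(float)
    mask=(big<th).astype(np.uint8)
    k,l,st,_=cv2.connectedComponentsWithStats(mask);i=1+np.argmax(st[1:,4]);mask=(l==i).astype(np.uint8);print(n,mask.sum()/64,st[i])
    for a in range(-20,62,5):
      best=(9,)
      A=np.radians(a);w=np.array([-np.sin(A),np.cos(A)]);x=np.array([np.cos(A),np.sin(A)])
      for dx in np.arange(-.004,.005,.002):
        for dy in np.arange(-.006,.007,.002):
          q=proj(n,np.array([[*(np.array(C0)+[dx,dy]+i*.005*x+j*.023*w),z] for z in(.063,.093) for i in(-1,1) for j in(-1,1)]))
          h=cv2.convexHull(((q+.5-[u0,v0])*S).astype(np.float32)).astype(np.int32)
          r=np.zeros_like(mask);cv2.fillConvexPoly(r,h,1);c=1-(r&mask).sum()/(r|mask).sum()
          best=min(best,(round(float(c),3),round(dx,3),round(dy,3)))
      print(a,best)
E
python3 fit.py 20
```

```text
side 95.515625 [ 120   59   55  146 6113]
-20 (0.513, np.float64(-0.002), np.float64(-0.004))
-15 (0.468, np.float64(-0.002), np.float64(-0.004))
-10 (0.418, np.float64(-0.002), np.float64(-0.004))
-5 (0.36, np.float64(-0.002), np.float64(-0.004))
0 (0.305, np.float64(0.0), np.float64(-0.002))
5 (0.246, np.float64(0.0), np.float64(0.0))
10 (0.285, np.float64(0.0), np.float64(0.0))
15 (0.424, np.float64(-0.002), np.float64(0.002))
20 (0.455, np.float64(0.0), np.float64(-0.002))
25 (0.44, np.float64(0.002), np.float64(-0.006))
30 (0.479, np.float64(0.002), np.float64(-0.004))
35 (0.517, np.float64(0.004), np.float64(-0.004))
40 (0.554, np.float64(0.002), np.float64(0.0))
45 (0.581, np.float64(0.004), np.float64(-0.002))
50 (0.609, np.float64(-0.002), np.float64(0.004))
55 (0.627, np.float64(0.004), np.float64(0.0))
60 (0.644, np.float64(0.004), np.float64(0.0))
top 110.953125 [  47   70  132   89 7101]
-20 (0.512, np.float64(-0.002), np.float64(-0.006))
-15 (0.493, np.float64(-0.002), np.float64(-0.006))
-10 (0.483, np.float64(-0.002), np.float64(-0.006))
-5 (0.469, np.float64(0.0), np.float64(-0.006))
0 (0.451, np.float64(0.0), np.float64(-0.006))
5 (0.446, np.float64(0.0), np.float64(-0.006))
10 (0.437, np.float64(0.002), np.float64(-0.006))
15 (0.439, np.float64(0.002), np.float64(-0.004))
20 (0.454, np.float64(0.002), np.float64(-0.004))
25 (0.48, np.float64(0.004), np.float64(-0.006))
30 (0.513, np.float64(0.004), np.float64(-0.006))
35 (0.556, np.float64(0.004), np.float64(-0.006))
40 (0.595, np.float64(0.004), np.float64(-0.006))
45 (0.636, np.float64(-0.002), np.float64(0.004))
50 (0.671, np.float64(-0.004), np.float64(0.004))
55 (0.674, np.float64(-0.002), np.float64(0.002))
60 (0.664, np.float64(-0.004), np.float64(0.002))
```

Request:
{"api": "drive_tool", "payload": {
  "increments": [
    [[-0.2, 0, 0.02, 0, -0.04], [-0.2, 0, 0.02, 0, -0.078], [-0.2, 0, 0.02, 0.4, -0.078], [-0.2, 0, 0.02, 0.7, -0.078], [-0.2, 0, 0.02, 1, -0.078], [-0.2, 0, 0.02, 1, -0.078], [-0.2, 0, 0.02, 1, -0.078]]
  ]
}}

```text
time_s: 18.7
tool_pos: [0.5932, -0.2817, 0.0593]
eef_rot: [[-0.122, 0.992, -0.003], [0.992, 0.122, 0.001], [0.002, -0.003, -1.0]]
contact_force: [-0.5, 0.1, 1.2]
opening: 0.403
```

Request:
{"api": "drive_tool", "payload": {
  "increments": [
    [[-1, 0, 0, 0, 0], [-1, 0, 0, 0, 0], [-1, 0, 0, 0, 0], [-1, 0, 0, 0, 0], [-1, 0, 0, 0, 0], [-1, 0, 0, 0, 0], [-1, 0, 0, 0, 0], [-1, 0, 0, 0, 0]]
  ]
}}

```text
time_s: 19.5
tool_pos: [0.5934, -0.2827, 0.0617]
eef_rot: [[-0.122, 0.993, -0.001], [0.993, 0.122, -0.001], [-0.001, -0.001, -1.0]]
contact_force: [-3.8, -0.1, 5.7]
opening: 0.144
```

```bash
python3 st.py
```

```text
19.5 [-0.013  0.807  0.034] [-3.8 -0.1  5.7] 0.144 7.0 [ 0.5934 -0.2827  0.0617]
```

Request:
{"api": "drive_tool", "payload": {
  "increments": [
    [[-0.4, 0, -0.005, 0, 0], [-0.4, 0, -0.005, -0.05, 0], [-0.4, 0, -0.005, -0.1, 0], [-0.4, 0, -0.005, -0.1, 0]]
  ]
}}

```text
time_s: 19.9
tool_pos: [0.5948, -0.2823, 0.0716]
eef_rot: [[-0.122, 0.992, 0.002], [0.992, 0.122, -0.001], [-0.001, 0.002, -1.0]]
contact_force: [0.5, -1.1, 0.3]
opening: 0.301
```

Request:
{"api": "drive_tool", "payload": {
  "increments": [
    [[-1, 0, 0, 0, 0], [-1, 0, 0, 0, 0], [-1, 0, 0, 0, 0], [-1, 0, 0, 0, 0], [-1, 0, 0, 0, 0], [-1, 0, 0, 0, 0]]
  ]
}}

```text
time_s: 20.5
tool_pos: [0.5933, -0.2824, 0.0703]
eef_rot: [[-0.122, 0.993, -0.001], [0.993, 0.122, -0.0], [0.0, -0.001, -1.0]]
contact_force: [-1.6, 0.4, 0.9]
opening: 0.105
```

```bash
python3 st.py
```

```text
20.5 [-0.047  0.261 -0.073] [-1.6  0.4  0.9] 0.105 7.01 [ 0.5933 -0.2824  0.0703]
```

A higher grip gives an opening of 9.9 mm, so the pads now lie flat on the wing. The earlier, lower grip was on a wider hub. Now turn to the seat.

Request:
{"api": "drive_tool", "payload": {
  "increments": [
    [[-1, 0, 0, 0, 0.015], [-1, 0, 0, 0, 0.03], [-1, 0, 0, 0, 0.03]]
  ]
}}

```text
time_s: 20.8
tool_pos: [0.5935, -0.2824, 0.0703]
eef_rot: [[-0.028, 1.0, -0.001], [1.0, 0.028, -0.0], [-0.0, -0.001, -1.0]]
contact_force: [-1.4, 0.2, 0.2]
opening: 0.108
```

```bash
python3 st.py
```

```text
20.8 [-0.147  0.222 -0.036] [-1.4  0.2  0.2] 0.108 1.62 [ 0.5935 -0.2824  0.0703]
```

Request:
{"api": "drive_tool", "payload": {
  "increments": [
    [[-1, 0, 0, 0, 0.01], [-1, 0, 0, 0, 0.015], [-1, 0, 0, 0, 0.015]]
  ]
}}

```text
time_s: 21.1
tool_pos: [0.5935, -0.2824, 0.0704]
eef_rot: [[0.018, 1.0, -0.001], [1.0, -0.018, -0.0], [-0.0, -0.001, -1.0]]
contact_force: [-1.2, -1.2, 0.4]
opening: 0.105
```

```bash
python3 st.py
```

```text
21.1 [-0.228  0.336  0.491] [-1.2 -1.2  0.4] 0.105 -1.02 [ 0.5935 -0.2824  0.0704]
```

Torque jumped to 0.49 N m at yaw -1.0°, in line with the stand, so it is seated. I'll hold briefly, then back off 90°.

Request:
{"api": "drive_tool", "payload": {
  "increments": [
    [[-1, 0, 0, 0, 0], [-1, 0, 0, 0, 0]]
  ]
}}

```text
time_s: 21.3
tool_pos: [0.5935, -0.2823, 0.0704]
eef_rot: [[0.018, 1.0, -0.001], [1.0, -0.018, -0.0], [-0.0, -0.001, -1.0]]
contact_force: [-1.7, -1.1, -0.7]
opening: 0.104
```

```bash
python3 st.py; python3 snap.py 21; python3 - <<'E'
from h import *
cv2.imwrite("pics/c21.png",cv2.resize(cv2.imread("pics/side21.png")[85:180,180:260],None,fx=6,fy=6,interpolation=2))
E
```

```text
21.3 [-0.277  0.381  0.484] [-1.7 -1.1 -0.7] 0.104 -1.04 [ 0.5935 -0.2823  0.0704]
21.3 [ 0.5935 -0.2823  0.0704] [[0.018, 1.0, -0.001], [1.0, -0.018, -0.0], [-0.0, -0.001, -1.0]] [ 0.57  0.81 -0.3   1.6   0.31  0.78  0.12] 0.1039334857272345
```

View pics/c21.png

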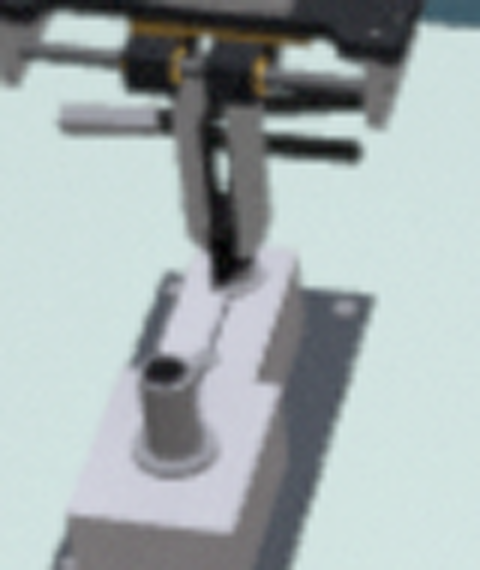

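Request:
{"api": "drive_tool", "payload": {
  "increments": [
    [[-1, 0, 0, 0, -0.03], [-1, 0, 0, 0, -0.065], [-1, 0, 0, 0, -0.1], [-1, 0, 0, 0, -0.135], [-1, 0, 0, 0, -0.17], [-1, 0, 0, 0, -0.2], [-1, 0, 0, 0, -0.23], [-1, 0, 0, 0, -0.23]]
  ]
}}

```text
time_s: 22.2
tool_pos: [0.5927, -0.2826, 0.0703]
eef_rot: [[-0.646, 0.763, -0.002], [0.763, 0.646, 0.0], [0.002, -0.001, -1.0]]
contact_force: [-3.5, -1.8, 1.1]
opening: 0.102
```

```bash
python3 st.py
```

```text
22.2 [-0.289  0.843  0.018] [-3.5 -1.8  1.1] 0.102 40.24 [ 0.5927 -0.2826  0.0703]
```

Request:
{"api": "drive_tool", "payload": {
  "increments": [
    [[-1, 0, 0, 0, -0.04], [-1, 0, 0, 0, -0.08], [-1, 0, 0, 0, -0.12], [-1, 0, 0, 0, -0.16], [-1, 0, 0, 0, -0.2], [-1, 0, 0, 0, -0.24], [-1, 0, 0, 0, -0.278], [-1, 0, 0, 0, -0.278]]
  ]
}}

```text
time_s: 23.0
tool_pos: [0.5922, -0.2836, 0.0703]
eef_rot: [[-1.0, -0.004, -0.003], [-0.004, 1.0, -0.001], [0.003, -0.001, -1.0]]
contact_force: [-4.5, -2.1, 3.1]
opening: 0.101
```

Request:
{"api": "drive_tool", "payload": {
  "increments": [
    [[-1, 0, 0, 0, 0], [-1, 0, 0, 0, 0], [-1, 0, 0, 0, 0], [-1, 0, 0, 0, 0]]
  ]
}}

```text
time_s: 23.4
tool_pos: [0.5922, -0.2836, 0.0703]
eef_rot: [[-1.0, -0.002, -0.003], [-0.002, 1.0, -0.002], [0.003, -0.002, -1.0]]
contact_force: [-5.0, -1.4, 1.1]
opening: 0.107
```

```bash
python3 st.py; python3 snap.py 22; python3 - <<'E'
from h import *
a=cv2.resize(cv2.imread("pics/side22.png")[85:180,180:260],(400,475),interpolation=2)
b=cv2.resize(cv2.imread("pics/top22.png")[105:200,340:420],(400,475),interpolation=2)
cv2.imwrite("pics/c22.png",np.hstack([a,b]))
E
```

```text
23.4 [-0.514  0.995  0.086] [-5.  -1.4  1.1] 0.107 90.11 [ 0.5922 -0.2836  0.0703]
23.4 [ 0.5922 -0.2836  0.0703] [[-1.0, -0.002, -0.003], [-0.002, 1.0, -0.002], [0.003, -0.002, -1.0]] [ 0.79  0.9  -0.71  1.59  0.69  0.92  1.41] 0.10659431931823946
```

View pics/c22.png

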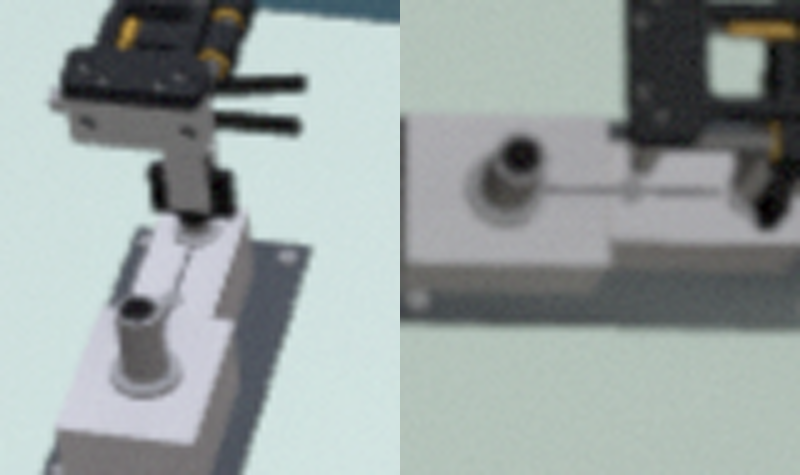

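The wing now lies across the stand at yaw 90.1°, gripped with a 10 mm opening. The nozzle is still flush and upright, with its top at crop (138,308). Handing in.

```bash
python3 -c "
from station import *
print(sign_off())"
```

```text
the job is handed in; nothing more can be done
None
```

The tall round nozzle is in the grey stand's socket, and the thumbscrew was turned to its seat and backed off a quarter turn. I handed the job in at about 23.5 s with the wing still gripped; `sign_off` gives no verdict.

**Last checks**
- **Nozzle:** it stands upright and flush in both camera views. I judged this by eye and did not measure the tilt. When it went in, I felt it touch down on the stand (9 N) at the expected height.
- **Seat:** torque rose to 0.49 N m, against about 0.06 N m of friction, with the wing in line with the stand (jaws at -1.0°).
- **Final setting:** the jaws are at 90.1°, about 90.5–91° back from the seat. Both views show the wing lying across the stand. The opening is 10 mm, which matches the wing's thickness.
- **Other nozzles:** I never touched the square or short one. I did not take a close-up of the rack at the end.

**What went wrong or disagreed**
- **Nozzle grip:** I started lifting before the fingers had fully closed, so they held the barrel about 11 mm higher than planned. It still went in without trouble.
- **First thumbscrew grip:** it was too low and caught something about 14 mm wide (probably the hub). Torque reached 0.31 N m and I took that as seated, but the camera fit put the wing at about 5–10° short. I let go, gripped 9 mm higher on the flat of the wing and seated it properly.
- **Cameras:** they differed by about 3 mm in x. I went with the side view, which matched the arm's own position.

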